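# Load the axle pin into the drilling jig

## Robot

A 6-joint arm with a two-finger parallel gripper is mounted at the origin on the work surface. World frame = base frame: x ahead of the robot, y to its left, z up, the work surface at z = 0. Lengths are in m, angles in rad, forces in N, time in s.
With the tool pointing down it reaches from about 0.35 to 0.85 m from the base axis. Payload 8.1 kg.
Tool frame: the origin (TCP) lies midway between the tips of the shut fingers; the grasp point (between the pads) lies 19 mm behind it; z points along the fingers, y is the direction in which the jaws open and shut (so a half turn about z gives the same grasp; the last joint's range is limited). The gripper opens to 93 mm and grips with 3 to 60 N. Pads are 15 mm wide; open, the fingers measure 128 mm over their backs; the gripper's body (75 mm by 188 mm) begins 65 mm behind the grasp point.
Start: joints at [1.022, 0.13, 1.488, -0, 1.523, -0.085], TCP at [0.268, 0.537, 0.219] pointing down, gripper open.
Joint ranges: [-2.96, 2.96], [-0.89, 2.26], [0.02, 2.5], [-1.34, 4.48], [0, 2.73], [-2.66, 2.66]. Speed limits (rad/s): [2.39, 2.39, 2.79, 3.14, 3.14, 3.14].

## Interface

Orientations are given as a 3x3 rotation matrix whose columns are the frame's x, y, z axes.
In Python, from workcell import r, capture, job gives the robot as it stands.
- The arm moves only by the tool move_arm, never from a script. Its argument "targets" is a list that holds one entry, the list of rows, each a list of 7 numbers: the turn, a rotation vector about the tool's x, y, z in degrees, then the shift along the tool's x, y, z in cm, then the opening, from 0 (shut) to 1 (fully open). A call has 1 to 8 rows; each row is the pose to reach, as a shift and turn from the pose commanded when the call began, along the tool's axes at that moment; what a row does not reach only later rows make up. A row lasts 1/12 s, in which the tool goes at most 41.7 mm and 7.16 degrees, less where a joint would pass 70% of its speed; a pose out of reach is approached as far as the arm can. A call with a gripper value outside its range is refused whole. The fingers move at their own pace and stop on an object; "grip_force" is the grip in N (left out, the last holds). Time passes only in rows, so rows that repeat a pose let the fingers close. It gives the time, the measured TCP pose, the force and the opening at its end, in the units of the state.
- r.observe(): the state, without advancing time (a new reading comes with each control period).
- capture(name): name is "side" or "top" or "wrist"; returns a dict with "image" (400x640x3 uint8, blue, green, red), "K" (3x3 intrinsics, pixels), "k1" (the pictures are not rectified: a ray, as slopes to the right and down, at radius r is drawn at 1 + k1 r^2 times it, then the intrinsics apply), "xyz" and "rotation" of the camera in the world; the wrist camera has in their place "tool_from_camera" (4x4, takes a point from camera to tool coordinates, whose origin is the TCP and whose axes are the flange's). Camera axes: x right, y down, z forward; pixel columns grow to the right and rows downward; lengths in m; the calibration is good to about 2 mm. A picture is of the moment at which its call begins: read the wrist's pose just before it. There is no depth.
- job.finish_job(): hands the job in, once; it reports no verdict.
The state is a dict: "clock": time; "joints": joint angles; "joint_vel": joint speeds; "joint_torque": joint torques, N m; "eef_pos": TCP position; "orientation": TCP orientation; "wrist_force": force on the tool from outside, world axes, zero at the start; "torque": the same for the moment, N m; "gripper_width": finger opening in m.
Only numpy, scipy, OpenCV 4.12 (cv2) and the standard library are available. Lean on these libraries where they do the work, as an engineer would, in place of code of your own. Each camera call takes 0.05 s, during which the arm holds its last target.

## Task

Pick the motorcycle axle pin off its wooden rest, lay it down gently in the open part of the drilling jig's V-groove, and slide it along the groove under the bridge until its end is fully home against the brass stop screw. Seat it with a steady push of about 10 N, kept up for a second, never reaching 15 N on the stop, then let go and leave it lying there; do not shift the stop's setting or the other things on the bench.

Things in the scene. Friction and masses are not known exactly. Their poses are not given: they have to be found in the camera images.
- pin: Loose hollow steel axle pin, outside a straight round bar with plain flat ends, 120 mm long: a 28 mm diameter journal 32 mm long at each end and a slightly thinner 26 mm middle, about 0.15 to 0.29 kg. Origin at its centre (mid-length, on the axis), its own y axis along its length; both ends are alike. It starts lying level in the rest, axis 46 mm above the bench.
- rest: Fixed wooden rest the pin starts on: base 74 x 126 x 8 mm with two notched saddles, each 14 mm thick, centred 46 mm either side of the middle along its y axis and reaching 38 mm high; between them the middle of the pin is free for 78 mm. Origin on the bench under its centre.
- jig: Fixed green drilling jig, 80 mm wide (x), 290 mm long (y), flat top 38 mm above the bench. A 90 degree V-groove, 24 mm wide and 12 mm deep, runs along the top at jig x = 0; a pin lying in it has its axis 45.8 mm above the bench (7.8 mm above the flat top). Sliding the pin takes 1.5 to 5.5 N (varies). Origin on the bench under the centre; y points to the stop.
- bridge (a point): Middle of the underside of the jig's bridge (dark legs, aluminium plate, brass drill bush), over the groove at jig y = +68 mm, 72 mm above the bench. The bridge covers jig y = +51 to +85 mm, 48 mm clear between its legs, its top with bush 88 mm above the bench; the groove is open before it, from y = -145 to +51 mm.
- bracket (a point): Point on the pin-side face of the dark steel bracket at jig y = +131 mm, on the seated pin's axis. The bracket holds the brass stop screw: a rigid 16 mm round rod on that axis with a domed tip (an 8 mm radius ball, stop_tip) facing the pin and a black knob behind. How far the tip stands out of the bracket is set anew each time, 14 to 38 mm, and is not measured: find it by feel.
- bearing: Bystander: steel ball-bearing ring, 52 mm across, 15 mm high, lying flat; origin under its centre.
- socket: Bystander: dark steel wrench socket standing up, 32 mm across, 50 mm high; origin under its centre.
- can: Bystander: orange can, 54 mm across, 130 mm high, standing; origin under its centre.
- spanner: Bystander: steel spanner 180 mm long, lying flat, along its x axis.
Mind the look-alikes: they are no part of the job. There is more than one size of the pin; the one meant has the size given above.

How it is judged:
On the way, in this order (a step that is already met when the one before it is completed fails the run):
1. the pin lies in the V-groove, in line with it, short of the stop (x of pin in the frame of jig between -0.0025 and 0.0025 m and z of pin in the frame of jig between 0.043 and 0.0485 m and angle between the y axis of pin and the y axis of jig, either way round below 0.04 rad and distance between pin and stop_tip above 0.071 m), for 0.2 s.
2. the pin is pressed against the stop with more than 3 N for 0.3 s (contact force between pin and stop_tip above 3 N and x of pin in the frame of jig between -0.0025 and 0.0025 m and z of pin in the frame of jig between 0.043 and 0.0485 m and angle between the y axis of pin and the y axis of jig, either way round below 0.04 rad), for 0.3 s.
At the end, for the whole second after the job is handed in: The pin lies at rest in the V-groove, released, its axis within 2.5 mm of the groove's centre line and of its seated height (45.8 mm) and within 0.04 rad of its direction, its end within 2 mm of the stop's tip (pin centre within 70 mm of the centre of the 8 mm radius tip ball, 68 mm when touching) (x of pin in the frame of jig between -0.0025 and 0.0025 m and z of pin in the frame of jig between 0.043 and 0.0485 m and angle between the y axis of pin and the y axis of jig, either way round below 0.04 rad and distance between pin and stop_tip below 0.07 m and linear speed of pin below 0.01 m/s and angular speed of pin below 0.1 rad/s).
It fails at once if the pin is pressed on the stop with 15 N or more (contact force between pin and stop_tip above 15 N).
It fails at once if the pin is dropped or slammed into the jig (contact force over 70 N) (contact force between pin and jig above 70 N).
It fails at once if the stop's setting is shifted by more than 2 mm (distance of stop_tip from where it was at the start of the episode above 0.002 m).
It fails at once if a bystander is moved by more than 20 mm (distance of any of bearing, socket, can, spanner from where it was at the start of the episode above 0.02 m).
It also fails if it takes over 70 s, if anything falls off the work surface, if the arm or the gripper's body presses on something with over 40 N, if the wrist force passes 120 N, or if a joint passes its speed limit or range.

## Working session

There is one attempt and no reset: what is moved stays moved. The work goes in short steps, Python scripts to look and compute and a tool call to move; the robot and the scene stay as the last step left them, time stands still between calls to the robot, and variables do not carry over. Pictures are saved under pics/ and viewed, and the job is handed in when it is done.

Besides the shell and the picture viewer there is one more tool, called after ">>>" as name(argument=value, ...), one argument or row to a line, values as JSON. move_arm: Moves the arm, as the interface text tells. Its arguments: {"type":"object","properties":{"targets":{"type":"array","items":{"type":"array","items":{"type":"array","items":{"type":"number"}}}},"grip_force":{"type":"number"}},"required":["targets"]}

```bash
ls; mkdir -p pics
python3 - <<'E'
from workcell import r,capture,job
import cv2
s=r.observe()
for k,v in s.items(): print(k,v)
for n in ["side","top","wrist"]:
    c=capture(n); cv2.imwrite(f"pics/{n}0.png",c["image"])
    print(n,{k:v for k,v in c.items() if k!="image"})
E
```

```text
pics
clock 0.0
joints [ 1.02156884e+00  1.31140699e-01  1.48928323e+00  1.05705162e-05
  1.52298716e+00 -8.54202324e-02]
joint_vel [ 0.00035284  0.00063171  0.00115031 -0.00149304  0.00117018  0.00143122]
joint_torque [-4.54258989e-04 -5.59854376e+01 -4.91743934e+01  7.66578689e-02
  3.59949586e-02 -1.16093452e-04]
eef_pos [0.26810396 0.53613429 0.2175975 ]
orientation [[-8.94355473e-01  4.47355976e-01 -9.58279508e-04]
 [ 4.47356972e-01  8.94354153e-01 -1.54548085e-03]
 [ 1.65661163e-04 -1.81090228e-03 -9.99998347e-01]]
wrist_force [ 0.15222962 -0.2942052  -0.10059008]
torque [0.01575648 0.04309488 0.02310511]
gripper_width 0.09298208120319547
side {'K': array([[370.35175297,   0.        , 319.73631638],
       [  0.        , 370.35175297, 201.60572647],
       [  0.        ,   0.        ,   1.        ]]), 'k1': -0.005672035264569552, 'xyz': array([ 0.39101201, -0.85142122,  0.585838  ]), 'rotation': array([[ 0.97978189, -0.10120534,  0.17258307],
       [-0.19985214, -0.53520429,  0.82074082],
       [ 0.00930385, -0.83863809, -0.54460958]])}
top {'K': array([[500.43842564,   0.    
[... 222 characters left out ...]
ray([[ 0.01298879, -0.99074683,  0.13509997],
       [-0.99990396, -0.01221634,  0.00654512],
       [-0.00483413, -0.13517201, -0.99081035]])}
wrist {'K': array([[303.90666864,   0.        , 320.03341306],
       [  0.        , 303.90666864, 197.87699585],
       [  0.        ,   0.        ,   1.        ]]), 'k1': 0.018494340941711398, 'tool_from_camera': array([[-8.01669756e-04, -9.61645593e-01, -2.74293842e-01,
         7.67972475e-02],
       [ 9.99999522e-01, -6.17428922e-04, -7.58024935e-04,
         2.49753270e-04],
       [ 5.59594387e-04, -2.74294318e-01,  9.61645628e-01,
        -1.65730619e-01],
       [ 0.00000000e+00,  0.00000000e+00,  0.00000000e+00,
         1.00000000e+00]])}
```

View pics/top0.png

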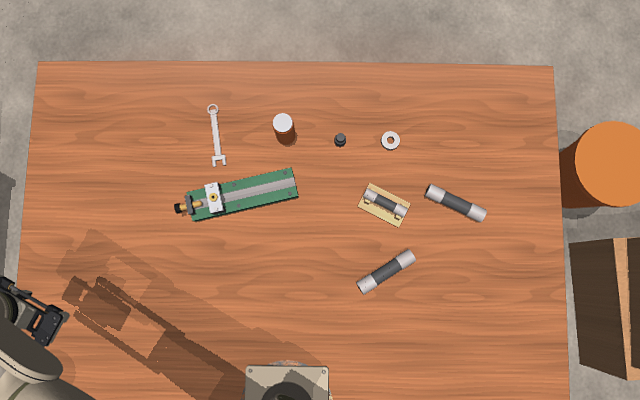

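View pics/side0.png

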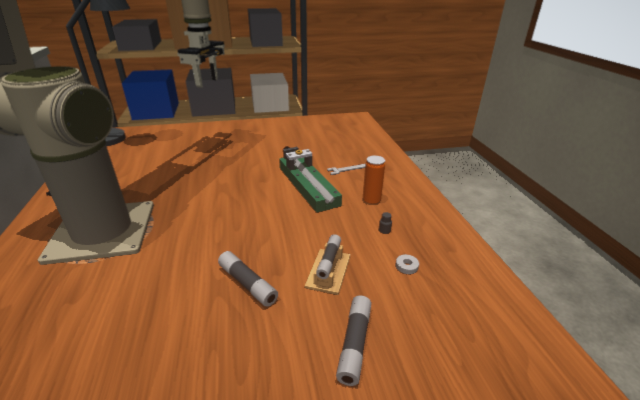

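View pics/wrist0.png

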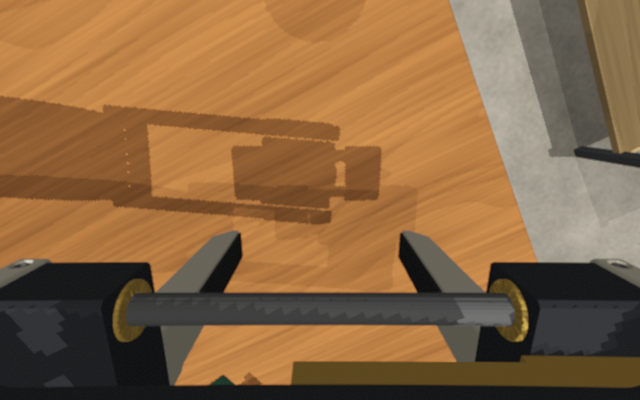

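The top view shows three pin candidates: one on the rest at (384,204), and loose ones at (456,203) and (386,271). The loose two look larger, so I choose the one on the rest. The jig is at about (242,196), with its stop at the left end near (185,207). I'll check close crops next.

```bash
cat > h.py <<'E'
import numpy as np, cv2
from workcell import r,capture,job
def cam(name):
    s=r.observe(); c=capture(name)
    if name=="wrist":
        T=np.eye(4);T[:3,:3]=s["orientation"];T[:3,3]=s["eef_pos"]
        M=T@np.array(c["tool_from_camera"]);c["xyz"]=M[:3,3];c["rotation"]=M[:3,:3]
    return c
def proj(c,P):
    P=np.atleast_2d(P).astype(float); q=(P-c["xyz"])@c["rotation"]
    s=q[:,:2]/q[:,2:]; s=s*(1+c["k1"]*(s**2).sum(1,keepdims=True))
    return s*[c["K"][0,0],c["K"][1,1]]+[c["K"][0,2],c["K"][1,2]]
def unproj(c,uv,z):
    uv=np.atleast_2d(uv).astype(float); d=(uv-[c["K"][0,2],c["K"][1,2]])/[c["K"][0,0],c["K"][1,1]]
    s=d.copy()
    for _ in range(20): s=d/(1+c["k1"]*(s**2).sum(1,keepdims=True))
    v=np.c_[s,np.ones(len(s))]@c["rotation"].T
    return c["xyz"]+v*((z-c["xyz"][2])/v[:,2])[:,None]
def crop(c,x0,y0,w,h,f,name):
    cv2.imwrite(name,cv2.resize(c["image"][y0:y0+h,x0:x0+w],None,fx=f,fy=f,interpolation=cv2.INTER_CUBIC))
E
python3 - <<'E'
from h import *
c=cam("top"); crop(c,170,160,135,65,5.9,"pics/jig1.png"); crop(c,350,170,150,130,4.5,"pics/pin1.png")
for n,a,b,z in [("rest",(368,194),(402,212),.046),("right",(428,189),(485,217),.02),("low",(361,288),(412,255),.02)]:
    p=unproj(c,[a,b],z); print(n,p.round(3).tolist(),np.linalg.norm(p[0]-p[1]))
E
```

```text
rest [[0.557, -0.208, 0.046], [0.51, -0.298, 0.046]] 0.10118368507737213
right [[0.577, -0.373, 0.02], [0.502, -0.526, 0.02]] 0.17035865296551334
low [[0.31, -0.192, 0.02], [0.398, -0.328, 0.02]] 0.1616896676520437
```

View pics/jig1.png

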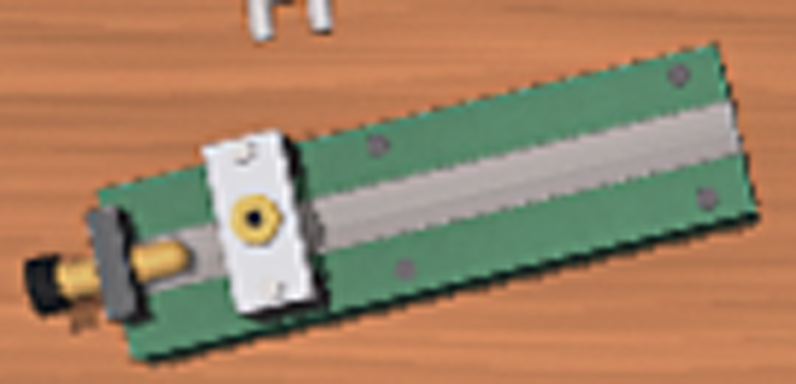

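View pics/pin1.png

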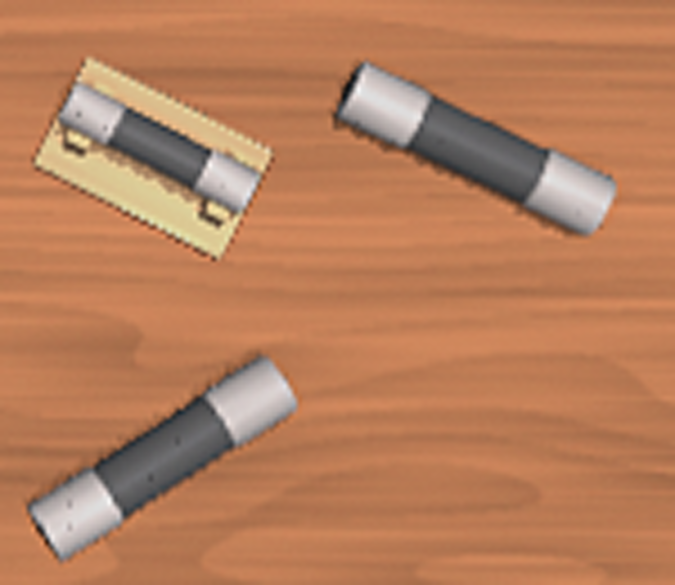

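The crop confirms the choice. The pin on the rest at (384,204) has about a 0.1 m span between the points I clicked, while the loose ones measure about 0.16–0.17 m, so they're the oversized look-alikes. Next I'll fit the jig and pin poses from the top view.

```bash
cat > fit.py <<'E'
from h import *
from scipy.optimize import least_squares
def fit(c,obj,uv,x0):
    obj=np.array(obj,float);uv=np.array(uv,float)
    def W(p):
        R=np.array([[np.cos(p[2]),-np.sin(p[2])],[np.sin(p[2]),np.cos(p[2])]])
        return np.c_[obj[:,:2]@R.T+p[:2],obj[:,2]]
    f=lambda p:(proj(c,W(p))-uv).ravel()
    s=least_squares(f,x0,loss="soft_l1",x_scale=[.01,.01,.01]); return s.x,f(s.x).reshape(-1,2)
E
python3 - <<'E'
from fit import *
c=cam("top")
t=lambda x,y:(x/5.9+170-.5+.5/5.9,y/5.9+160-.5+.5/5.9)
# jig: x to ... stop at world +y; jig y ~ world +y, x ~ world +x
obj=[(.040,-.145,.038),(-.040,-.145,.038),(.040,.145,.038),(-.040,.145,.038),(.012,-.145,.038),(-.012,-.145,.038),(0,.068,.088)]
uv=[t(715,44),t(755,210),t(98,190),t(137,352),t(734,102),t(744,153),t(256,218)]
p,res=fit(c,obj,uv,[.55,.2,0.0]);print("jig",p,res.round(2).tolist())
t2=lambda x,y:(x/4.5+350-.4,y/4.5+170-.4)
for n,pp in [("pinends",[(72,100),(250,195)]),("mid boundaries",[(115,122),(203,170)])]:
    q=unproj(c,[t2(*a) for a in pp],.050);print(n,q.round(4).tolist(),q.mean(0),np.arctan2(*(q[1]-q[0])[[1,0]]))
obj=[(.037,.063,.008),(.037,-.063,.008),(-.037,.063,.008),(-.037,-.063,.008)]
uv=[t2(88,60),t2(272,150),t2(36,163),t2(218,258)]
p,res=fit(c,obj,uv,[.53,-.25,.4]);print("rest",p,res.round(2).tolist())
print("bystanders",unproj(c,[(391,140)],.015),unproj(c,[(340,136)],.05),unproj(c,[(283,121)],.13),unproj(c,[(213,108),(219,162)],0))
E
```

```text
jig [0.55584361 0.12763024 0.24425093] [[0.65, -0.29], [0.54, 0.27], [-0.2, -0.46], [-1.0, 1.05], [-0.24, -0.13], [0.06, -0.17], [0.05, -0.03]]
pinends [[0.5622, -0.2014, 0.05], [0.5074, -0.3054, 0.05]] [ 0.53480338 -0.25337578  0.05      ] -2.0557333864985
mid boundaries [[0.5495, -0.2266, 0.05], [0.5218, -0.278, 0.05]] [ 0.53562487 -0.2522889   0.05      ] -2.0650198504259993
rest [ 0.53435306 -0.25426249 -0.46326462] [[-0.16, -0.8], [0.38, 0.13], [-0.75, 0.2], [0.45, 0.28]]
bystanders [[ 0.71288222 -0.27460763  0.015     ]] [[ 0.71292265 -0.1327602   0.05      ]] [[0.72875922 0.01480316 0.13      ]] [[0.80401485 0.22391389 0.        ]
 [0.64869969 0.20026886 0.        ]]
```

```bash
cat > mv.py <<'E'
from h import *
from scipy.spatial.transform import Rotation as Ro
def plan(pos,yang,show=True):
    s=r.observe();R=np.array(s["orientation"]);p=np.array(s["eef_pos"])
    y=np.array([np.cos(yang),np.sin(yang),0]);z=np.array([0,0,-1.]);x=np.cross(y,z)
    Rt=np.c_[x,y,z]; rv=Ro.from_matrix(R.T@Rt).as_rotvec(degrees=True); d=R.T@(np.array(pos)-p)*100
    if show: print("t",round(s["clock"],2),"pos",p.round(4),"yang",round(float(np.arctan2(R[1,1],R[0,1])),4),"F",np.round(s["wrist_force"],2),"w",round(float(s["gripper_width"]),4)); print("turn",rv.round(2),"shift",d.round(3))
E
python3 -c "
from mv import *
plan([.535,-.253,.21],-.485)"
```

```text
t 0.25 pos [0.2683 0.5364 0.2181] yang 1.107 F [-0.71 -0.75 -0.55] w 0.0931
turn [-4.000e-02  4.000e-02  9.122e+01] shift [-59.168 -58.669   0.861]
```

>>> move_arm(
  targets=[
    [[0, 0, 57, -22, -22, 0.3, 1], [0, 0, 57, -22, -22, 0.3, 1], [0, 0, 57, -22, -22, 0.3, 1], [0, 0, 57, -22, -22, 0.3, 1], [0, 0, 57, -22, -22, 0.3, 1], [0, 0, 57, -22, -22, 0.3, 1], [0, 0, 57, -22, -22, 0.3, 1], [0, 0, 57, -22, -22, 0.3, 1]],
  ],
  grip_force=40,
)

```text
clock: 0.92
eef_pos: [0.3675, 0.2378, 0.2156]
orientation: [[-0.104, 0.995, 0.001], [0.995, 0.104, -0.001], [-0.001, 0.001, -1.0]]
wrist_force: [0.3, -0.7, 0.3]
gripper_width: 0.0929
```

```bash
python3 -c "
from mv import *
plan([.535,-.253,.21],-.485)"
```

```text
t 0.92 pos [0.3675 0.2378 0.2156] yang 0.1041 F [ 0.32 -0.69  0.3 ] w 0.0929
turn [ 0.06  0.06 33.76] shift [-50.559  11.556   0.637]
```

>>> move_arm(
  targets=[
    [[0, 0, 33.8, -50.6, 11.6, 0.6, 1], [0, 0, 33.8, -50.6, 11.6, 0.6, 1], [0, 0, 33.8, -50.6, 11.6, 0.6, 1], [0, 0, 33.8, -50.6, 11.6, 0.6, 1], [0, 0, 33.8, -50.6, 11.6, 0.6, 1], [0, 0, 33.8, -50.6, 11.6, 0.6, 1], [0, 0, 33.8, -50.6, 11.6, 0.6, 1], [0, 0, 33.8, -50.6, 11.6, 0.6, 1]],
  ],
)

```text
clock: 1.58
eef_pos: [0.4773, -0.0753, 0.2119]
orientation: [[0.46, 0.888, 0.001], [0.888, -0.46, -0.0], [0.0, 0.001, -1.0]]
wrist_force: [0.0, 0.8, 0.6]
gripper_width: 0.0932
```

```bash
python3 -c "
from mv import *
plan([.535,-.253,.21],-.485)"
```

```text
t 1.58 pos [ 0.4773 -0.0753  0.2119] yang -0.4781 F [0.03 0.81 0.61] w 0.0932
turn [ 0.03 -0.01  0.4 ] shift [-13.128  13.298   0.196]
```

>>> move_arm(
  targets=[
    [[0, 0, 0.4, -13.1, 13.3, 0.2, 1], [0, 0, 0.4, -13.1, 13.3, 0.2, 1], [0, 0, 0.4, -13.1, 13.3, 0.2, 1], [0, 0, 0.4, -13.1, 13.3, 0.2, 1], [0, 0, 0.4, -13.1, 13.3, 0.2, 1], [0, 0, 0.4, -13.1, 13.3, 0.2, 1], [0, 0, 0.4, -13.1, 13.3, 0.2, 1], [0, 0, 0.4, -13.1, 13.3, 0.2, 1]],
  ],
)

```text
clock: 2.25
eef_pos: [0.5347, -0.2499, 0.2094]
orientation: [[0.466, 0.885, -0.001], [0.885, -0.466, 0.001], [0.0, -0.001, -1.0]]
wrist_force: [-0.1, -0.3, -0.7]
gripper_width: 0.0926
```

```bash
python3 -c "
from mv import *
plan([.535,-.253,.21],-.485)
c=cam('wrist');cv2.imwrite('pics/w1.png',c['image'])
np.save('w1.npy',c,allow_pickle=True)"
```

```text
t 2.25 pos [ 0.5347 -0.2499  0.2094] yang -0.4848 F [-0.07 -0.25 -0.68] w 0.0926
turn [-0.06 -0.02  0.01] shift [-0.262  0.174 -0.058]
```

View pics/w1.png

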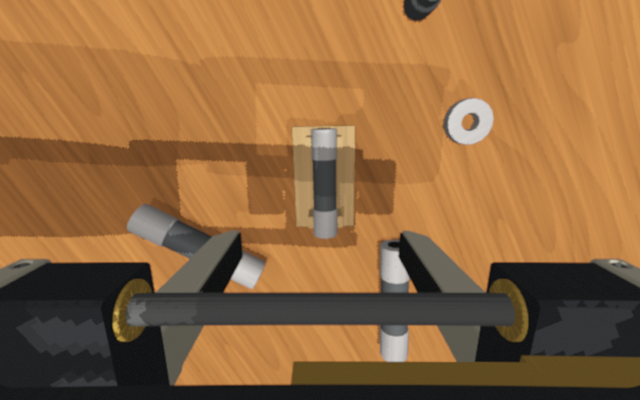

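```bash
python3 -c "
from h import *
c=np.load('w1.npy',allow_pickle=True).item()
crop(c,280,115,90,135,4.4,'pics/w1c.png')
for n,z,pp in [('ends',.046,[(323.5,129),(325.5,237)]),('band',.05,[(324,160.5),(325,209.5)])]:
    q=unproj(c,pp,z);print(n,q.round(4).tolist(),q.mean(0),np.linalg.norm(q[0]-q[1]),np.arctan2(*(q[0]-q[1])[[1,0]])-np.pi/2)
"
```

```text
ends [[0.5644, -0.1997, 0.046], [0.5093, -0.31, 0.046]] [ 0.53687266 -0.25486616  0.046     ] 0.12323872148864767 -0.46350688383466854
band [[0.5496, -0.229, 0.05], [0.525, -0.2786, 0.05]] [ 0.5373135  -0.25381165  0.05      ] 0.05535733957949849 -0.4617033366585934
```

View pics/w1c.png

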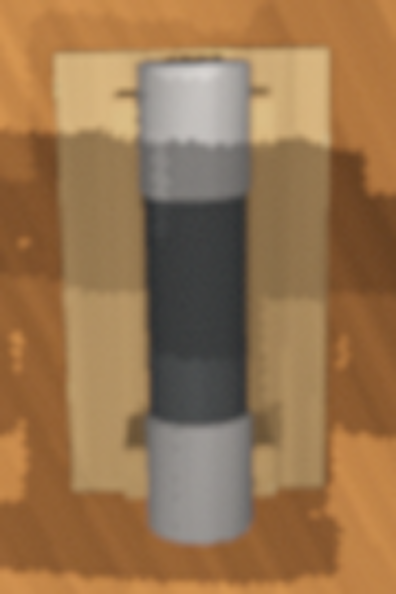

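```bash
python3 -c "
from mv import *
c=np.load('w1.npy',allow_pickle=True).item()
q=unproj(c,[(324,160.2),(325,210.3)],.059);print(q.round(4),q.mean(0))
plan([.5365,-.2545,.08],-.463)"
```

```text
[[ 0.5503 -0.2275  0.059 ]
 [ 0.5258 -0.2767  0.059 ]] [ 0.53806435 -0.25209881  0.059     ]
t 2.3 pos [ 0.5348 -0.2495  0.2097] yang -0.484 F [-0.52  0.4   0.36] w 0.0929
turn [-0.03 -0.02 -1.2 ] shift [-0.37   0.392 12.966]
```

>>> move_arm(
  targets=[
    [[0, 0, -1.2, -0.2, 0.42, 4, 1], [0, 0, -1.2, -0.2, 0.42, 8, 1], [0, 0, -1.2, -0.2, 0.42, 11, 1], [0, 0, -1.2, -0.2, 0.42, 13, 1], [0, 0, -1.2, -0.2, 0.42, 13, 1], [0, 0, -1.2, -0.2, 0.42, 13, 1]],
  ],
)

```text
clock: 2.8
eef_pos: [0.537, -0.2526, 0.0792]
orientation: [[0.446, 0.895, -0.002], [0.895, -0.446, 0.001], [0.0, -0.002, -1.0]]
wrist_force: [-0.4, 0.3, 0.7]
gripper_width: 0.0929
```

```bash
python3 -c "
from mv import *
plan([.5375,-.253,.0415],-.463)
c=cam('wrist');cv2.imwrite('pics/w2.png',c['image']);np.save('w2.npy',c,allow_pickle=True)"
```

```text
t 2.8 pos [ 0.537  -0.2526  0.0792] yang -0.4623 F [-0.44  0.3   0.67] w 0.0929
turn [-0.14 -0.02  0.04] shift [-0.016  0.072  3.772]
```

View pics/w2.png

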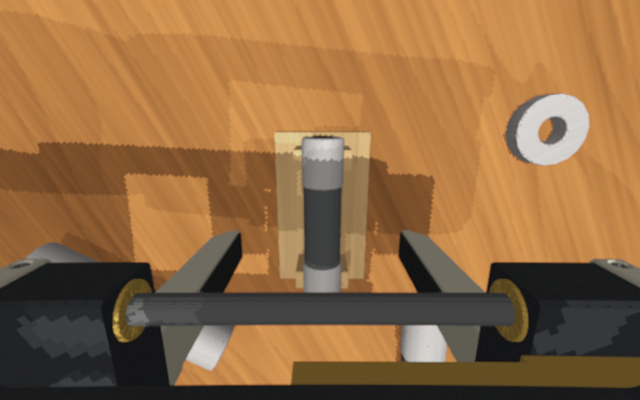

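>>> move_arm(
  targets=[
    [[0, 0, 0, 0, 0.07, 2, 1], [0, 0, 0, 0, 0.07, 3.3, 1], [0, 0, 0, 0, 0.07, 3.77, 1], [0, 0, 0, 0, 0.07, 3.77, 1], [0, 0, 0, 0, 0.07, 3.77, 0.2], [0, 0, 0, 0, 0.07, 3.77, 0.2], [0, 0, 0, 0, 0.07, 3.77, 0.2], [0, 0, 0, 0, 0.07, 3.77, 0.2]],
  ],
  grip_force=40,
)

```text
clock: 3.52
eef_pos: [0.5389, -0.2549, 0.043]
orientation: [[0.447, 0.894, 0.001], [0.894, -0.447, -0.001], [-0.0, 0.001, -1.0]]
wrist_force: [0.2, -0.1, -0.3]
gripper_width: 0.0709
```

>>> move_arm(
  targets=[
    [[0, 0, 0, 0, 0, 0, 0.1], [0, 0, 0, 0, 0, 0, 0.1], [0, 0, 0, 0, 0, 0, 0.1], [0, 0, 0, 0, 0, 0, 0.1], [0, 0, 0, 0, 0, 0, 0.1], [0, 0, 0, 0, 0, 0, 0.1]],
  ],
)

```text
clock: 4.02
eef_pos: [0.5384, -0.2546, 0.0421]
orientation: [[0.447, 0.894, -0.0], [0.894, -0.447, 0.0], [0.0, -0.0, -1.0]]
wrist_force: [0.3, 0.0, 0.7]
gripper_width: 0.0309
```

```bash
python3 -c "
from mv import *
plan([.5375,-.253,.0415],-.463)
c=cam('wrist');cv2.imwrite('pics/w3.png',c['image'])"
```

```text
t 4.02 pos [ 0.5384 -0.2546  0.0421] yang -0.4638 F [0.34 0.   0.69] w 0.0309
turn [-0.   -0.   -0.05] shift [ 0.102 -0.148  0.055]
```

View pics/w3.png

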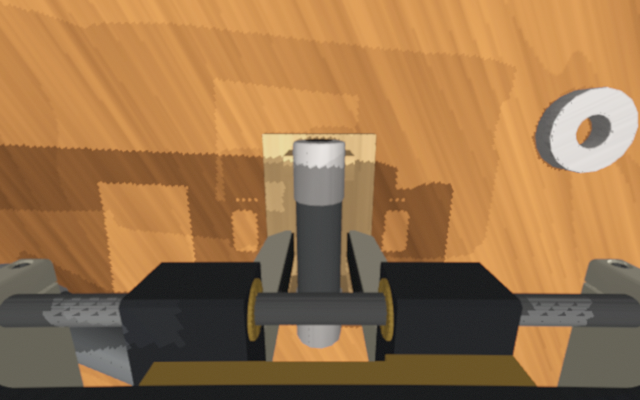

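The fingers straddle the pin's dark middle, with the pin at about (319,210) centred between them. I'll finish closing.

>>> move_arm(
  targets=[
    [[0, 0, 0, 0, 0, 0, 0.1], [0, 0, 0, 0, 0, 0, 0.1], [0, 0, 0, 0, 0, 0, 0.1], [0, 0, 0, 0, 0, 0, 0.1]],
  ],
)

```text
clock: 4.4
eef_pos: [0.5377, -0.2542, 0.0419]
orientation: [[0.447, 0.894, -0.002], [0.894, -0.447, 0.001], [-0.0, -0.002, -1.0]]
wrist_force: [-4.3, 2.4, 4.7]
gripper_width: 0.0248
```

>>> move_arm(
  targets=[
    [[0, 0, 0, 0, 0, -0.3, 0.1], [0, 0, 0, 0, 0, -1.5, 0.1], [0, 0, 0, 0, 0, -3, 0.1], [0, 0, 0, 0, 0, -5, 0.1], [0, 0, 0, 0, 0, -7, 0.1], [0, 0, 0, 0, 0, -8, 0.1], [0, 0, 0, 0, 0, -8, 0.1]],
  ],
)

```text
clock: 4.98
eef_pos: [0.5406, -0.2558, 0.1262]
orientation: [[0.447, 0.894, 0.006], [0.894, -0.447, -0.003], [-0.0, 0.007, -1.0]]
wrist_force: [0.5, -0.4, -1.0]
gripper_width: 0.025
```

```bash
python3 -c "
from mv import *
y=-.06
P=np.array([.5558,.1276])+y*np.array([-np.sin(.244),np.cos(.244)])
print(P)
plan([P[0],P[1],.14],.244)
c=cam('wrist');cv2.imwrite('pics/w4.png',c['image'])"
```

```text
[0.57029516 0.06937724]
t 4.98 pos [ 0.5406 -0.2558  0.1262] yang -0.4638 F [ 0.5  -0.42 -0.96] w 0.025
turn [  0.35   0.15 -40.55] shift [ 30.412 -11.884  -1.471]
```

View pics/w4.png

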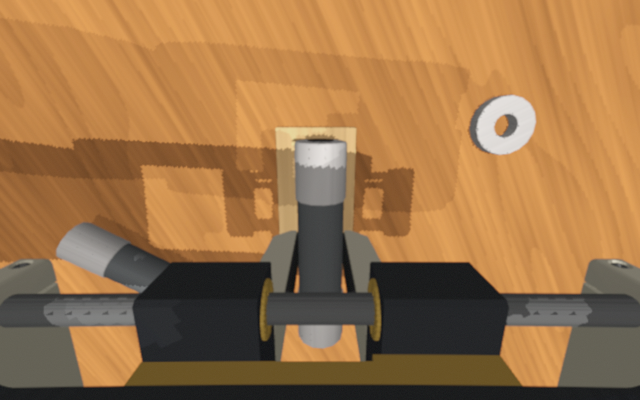

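>>> move_arm(
  targets=[
    [[0, 0, -7, 4, -1.5, -2, 0.1], [0, 0, -14, 8, -3, -3, 0.1], [0, 0, -21, 12, -5, -3, 0.1], [0, 0, -28, 16, -7, -3, 0.1], [0, 0, -34, 20, -8.5, -3, 0.1], [0, 0, -38, 24, -10, -3, 0.1], [0, 0, -40.5, 27, -11.2, -3, 0.1], [0, 0, -40.5, 27, -11.2, -3, 0.1]],
  ],
)

```text
clock: 5.7
eef_pos: [0.558, 0.0433, 0.1504]
orientation: [[-0.248, 0.969, -0.002], [0.969, 0.248, 0.003], [0.003, -0.001, -1.0]]
wrist_force: [-0.4, -0.2, -1.6]
gripper_width: 0.0249
```

```bash
python3 -c "
from mv import *
plan([.5703,.0694,.14],.244)
c=cam('wrist');cv2.imwrite('pics/w5.png',c['image']);np.save('w5.npy',c,allow_pickle=True)"
```

```text
t 5.7 pos [0.558  0.0433 0.1504] yang 0.2503 F [-0.38 -0.17 -1.61] w 0.0249
turn [-0.08 -0.18  0.36] shift [2.221 1.842 1.046]
```

View pics/w5.png

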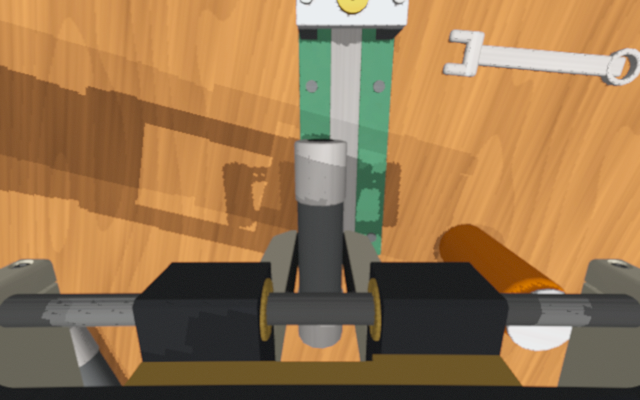

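```bash
python3 -c "
from h import *
c=np.load('w5.npy',allow_pickle=True).item()
crop(c,285,0,130,150,4,'pics/w5c.png')"
```

```text
(no output)
```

View pics/w5c.png

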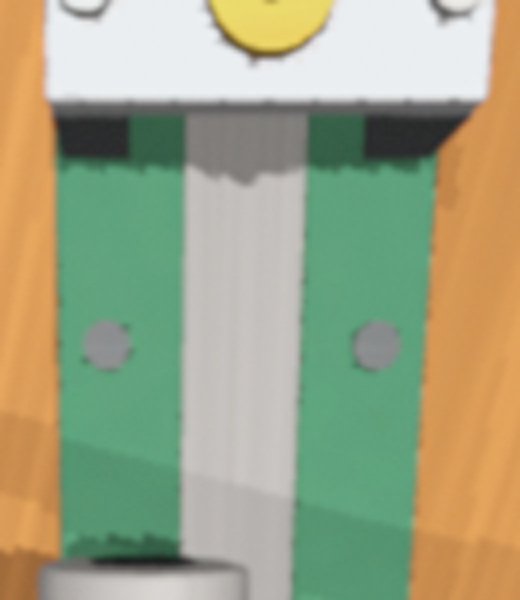

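```bash
cat > ax.py <<'E'
from h import *
def axis(c,pts):  # pts: list of (row,[cols pair...]) full px
    out=[]
    for uvL,uvR in pts:
        q=unproj(c,[uvL,uvR],.038); out.append(q.mean(0)); print(q[:,:2].round(4).tolist(),"w",np.linalg.norm(q[0]-q[1]).round(4))
    return np.array(out)
E
python3 - <<'E'
from ax import *
c=np.load('w5.npy',allow_pickle=True).item()
t=lambda x,y:(x/4+285-.375,y/4-.375)
o=axis(c,[(t(184,200),t(303.5,200)),(t(181,550),t(294,550)),(t(57,200),t(433,200)),(t(61.5,550),t(412,550))])
for a,b in [(0,1),(2,3)]:
    d=o[a]-o[b]; print("yaw",np.arctan2(d[1],d[0])-np.pi/2)
J=np.array([.5558,.1276])
for y in (.244,.25):
  n=np.array([np.cos(y),np.sin(y)]);print(y,"lateral offs",((o[:,:2]-J)@n).round(4))
E
```

```text
[[0.5348, 0.1675], [0.559, 0.1736]] w 0.0249
[[0.5525, 0.0982], [0.5772, 0.1044]] w 0.0254
[[0.5092, 0.161], [0.5851, 0.1802]] w 0.0783
[[0.5265, 0.0915], [0.6029, 0.1109]] w 0.0788
yaw 0.25364253184237606
yaw 0.2476613044605691
0.244 lateral offs [0.0017 0.0024 0.002  0.0022]
0.25 lateral offs [0.002  0.0023 0.0022 0.0021]
```

Run:
```python
from mv import *
c=np.load('w5.npy',allow_pickle=True).item()
crop(c,285,130,80,110,5,'pics/w5p.png')
s=r.observe();R=np.array(s["orientation"]);p=np.array(s["eef_pos"])
for row,a,b in [(155,296,346.3),(195,297.2,346),(215,298.6,344.4)]:
    q=unproj(c,[((a+b)/2,row)],p[2]+.0045+0.0); print(((q-p)@R).round(4))
```

```text
[[ 0.056   0.0004 -0.0044]]
[[ 0.034   0.0007 -0.0044]]
[[ 0.0224  0.0006 -0.0045]]
```

View pics/w5p.png

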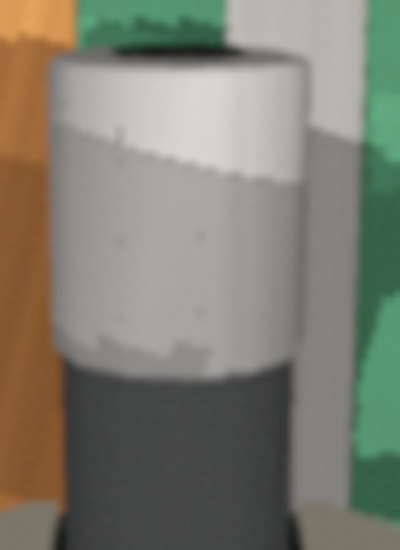

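```bash
python3 -c "
from mv import *
plan([.5723,.0699,.07],.249)"
```

```text
t 5.75 pos [0.5581 0.0416 0.1504] yang 0.2483 F [-0.22  0.06 -2.15] w 0.0253
turn [-0.1  -0.11 -0.04] shift [2.383 2.089 8.044]
```

>>> move_arm(
  targets=[
    [[0, 0, 0, 1.4, 1.2, 0, 0.1], [0, 0, 0, 2.4, 2.1, 1, 0.1], [0, 0, 0, 2.4, 2.1, 3, 0.1], [0, 0, 0, 2.4, 2.1, 5, 0.1], [0, 0, 0, 2.4, 2.1, 6.5, 0.1], [0, 0, 0, 2.4, 2.1, 7.5, 0.1], [0, 0, 0, 2.4, 2.1, 8, 0.1], [0, 0, 0, 2.4, 2.1, 8, 0.1]],
  ],
)

```text
clock: 6.42
eef_pos: [0.5724, 0.0645, 0.0702]
orientation: [[-0.24, 0.971, -0.003], [0.971, 0.24, -0.0], [0.0, -0.003, -1.0]]
wrist_force: [-0.4, 0.4, -2.1]
gripper_width: 0.0249
```

>>> move_arm(
  targets=[
    [[0, 0, 0, 0, 0, 0, 0.1], [0, 0, 0, 0, 0, 0, 0.1], [0, 0, 0, 0, 0, 0, 0.1]],
  ],
)

```text
clock: 6.67
eef_pos: [0.5746, 0.0652, 0.0734]
orientation: [[-0.241, 0.971, 0.002], [0.971, 0.241, -0.0], [-0.001, 0.002, -1.0]]
wrist_force: [-0.7, -0.8, -2.2]
gripper_width: 0.0249
```

```bash
python3 -c "
from mv import *
plan([.5723,.0699,.0413],.249)
c=cam('wrist');cv2.imwrite('pics/w6.png',c['image']);np.save('w6.npy',c,allow_pickle=True);crop(c,260,30,130,150,4,'pics/w6c.png')"
```

```text
t 6.67 pos [0.5746 0.0652 0.0734] yang 0.2429 F [-0.68 -0.81 -2.23] w 0.0249
turn [ 0.12  0.03 -0.35] shift [ 0.51  -0.118  3.214]
```

View pics/w6.png

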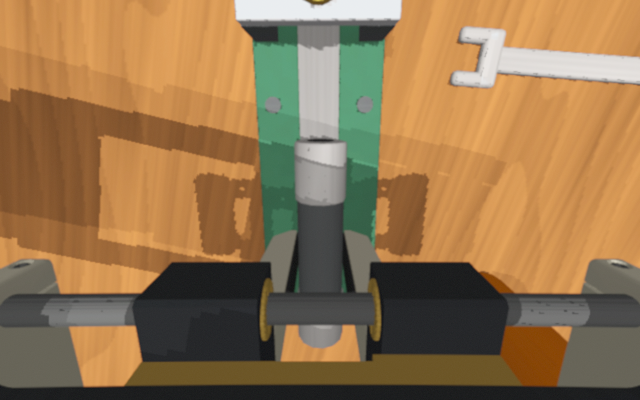

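View pics/w6c.png

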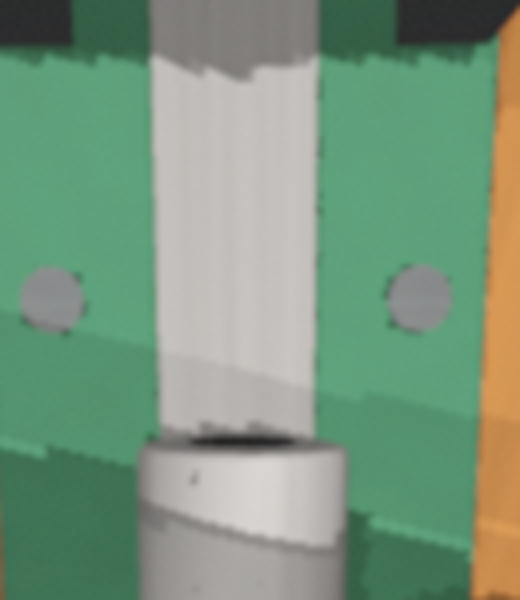

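Run:
```python
from mv import *
for i in range(6):
    plan([.5723,.0699,.0413],.249); capture("side")
```

```text
t 6.72 pos [0.5745 0.0653 0.0733] yang 0.243 F [-0.02 -0.27 -2.08] w 0.025
turn [ 0.11  0.03 -0.35] shift [ 0.501 -0.108  3.201]
t 6.77 pos [0.5743 0.0654 0.0731] yang 0.2431 F [-0.51 -0.37 -1.66] w 0.0251
turn [ 0.09  0.02 -0.34] shift [ 0.492 -0.093  3.182]
t 6.82 pos [0.5742 0.0654 0.073 ] yang 0.2431 F [-0.42 -0.24 -1.73] w 0.0248
turn [ 0.08  0.02 -0.34] shift [ 0.485 -0.081  3.166]
t 6.87 pos [0.574  0.0654 0.0727] yang 0.2431 F [-0.07 -0.44 -1.66] w 0.0253
turn [ 0.06  0.01 -0.34] shift [ 0.48  -0.062  3.144]
t 6.92 pos [0.5739 0.0654 0.0725] yang 0.2431 F [-1.04  0.01 -3.33] w 0.025
turn [ 0.04  0.01 -0.34] shift [ 0.479 -0.048  3.125]
t 6.97 pos [0.5738 0.0654 0.0724] yang 0.2432 F [ 0.11  0.48 -3.21] w 0.0252
turn [ 0.03  0.01 -0.33] shift [ 0.471 -0.039  3.111]
```

>>> move_arm(
  targets=[
    [[0, 0, -0.2, 0.2, -0.06, 1, 0.1], [0, 0, -0.2, 0.2, -0.06, 2, 0.1], [0, 0, -0.2, 0.2, -0.06, 2.4, 0.1], [0, 0, -0.2, 0.2, -0.06, 2.4, 0.1], [0, 0, -0.2, 0.2, -0.06, 2.4, 0.1], [0, 0, -0.2, 0.2, -0.06, 2.4, 0.1], [0, 0, -0.2, 0.2, -0.06, 2.4, 0.1], [0, 0, -0.2, 0.2, -0.06, 2.4, 0.1]],
  ],
)

```text
clock: 7.68
eef_pos: [0.573, 0.0671, 0.0486]
orientation: [[-0.244, 0.97, 0.001], [0.97, 0.244, -0.0], [-0.0, 0.001, -1.0]]
wrist_force: [0.2, -1.0, -0.7]
gripper_width: 0.0253
```

>>> move_arm(
  targets=[
    [[0, 0, 0, 0, 0, 0, 0.1], [0, 0, 0, 0, 0, 0, 0.1], [0, 0, 0, 0, 0, 0, 0.1], [0, 0, 0, 0, 0, 0, 0.1]],
  ],
)

```text
clock: 8.02
eef_pos: [0.5726, 0.0671, 0.0482]
orientation: [[-0.244, 0.97, 0.0], [0.97, 0.244, -0.0], [-0.0, 0.0, -1.0]]
wrist_force: [-0.8, -0.0, -2.3]
gripper_width: 0.025
```

```bash
python3 -c "
from mv import *
plan([.5723,.0699,.0413],.249)
c=cam('wrist');cv2.imwrite('pics/w7.png',c['image']);np.save('w7.npy',c,allow_pickle=True);crop(c,255,30,130,130,5,'pics/w7c.png')"
```

```text
t 8.02 pos [0.5726 0.0671 0.0482] yang 0.2466 F [-0.84 -0.01 -2.29] w 0.025
turn [ 0.01  0.   -0.14] shift [0.275 0.035 0.69 ]
```

View pics/w7c.png

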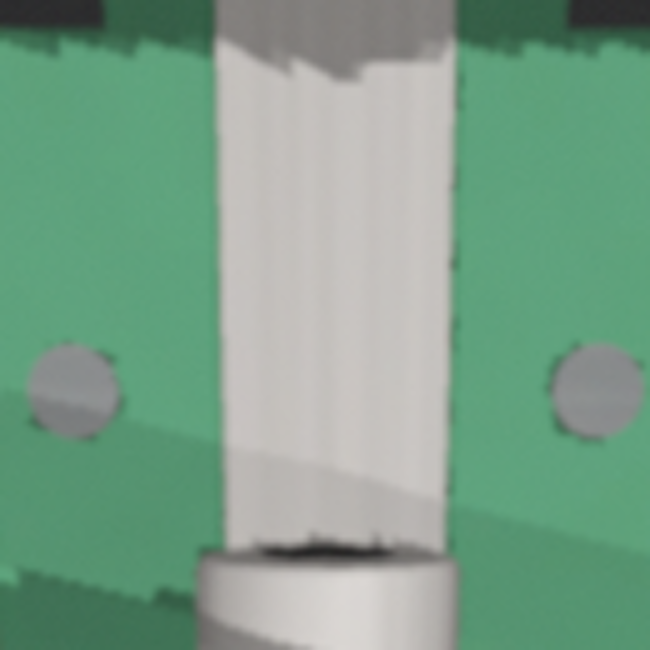

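>>> move_arm(
  targets=[
    [[0, 0, 0, 0, 0.08, 0.1, 0.1], [0, 0, 0, 0, 0.08, 0.2, 0.1], [0, 0, 0, 0, 0.08, 0.3, 0.1], [0, 0, 0, 0, 0.08, 0.4, 0.1], [0, 0, 0, 0, 0.08, 0.4, 0.1], [0, 0, 0, 0, 0.08, 0.4, 0.1], [0, 0, 0, 0, 0.08, 0.4, 0.1], [0, 0, 0, 0, 0.08, 0.4, 0.1]],
  ],
)

```text
clock: 8.73
eef_pos: [0.5734, 0.0674, 0.0441]
orientation: [[-0.244, 0.97, 0.0], [0.97, 0.244, -0.0], [-0.0, 0.0, -1.0]]
wrist_force: [-0.2, -0.8, -1.5]
gripper_width: 0.0254
```

```bash
python3 -c "
from mv import *
plan([.5723,.0699,.0413],.249)
c=cam('wrist');crop(c,255,30,130,130,5,'pics/w8c.png')"
```

```text
t 8.73 pos [0.5734 0.0674 0.0441] yang 0.2466 F [-0.24 -0.82 -1.48] w 0.0254
turn [ 0.    0.   -0.14] shift [ 0.272 -0.041  0.282]
```

View pics/w8c.png

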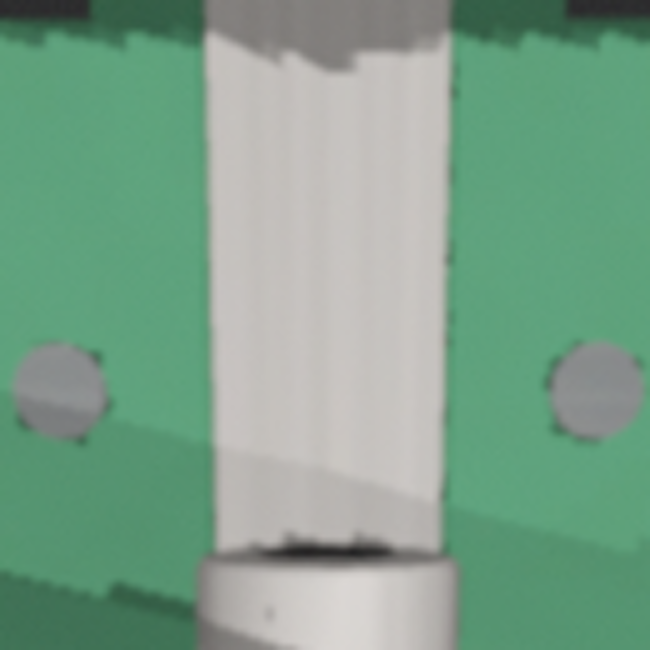

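Pin and groove centrelines now agree in the crop, at column about 328.5 for both. Now a gentle touchdown.

>>> move_arm(
  targets=[
    [[0, 0, 0, 0, 0, 0.03, 0.1], [0, 0, 0, 0, 0, 0.06, 0.1], [0, 0, 0, 0, 0, 0.09, 0.1], [0, 0, 0, 0, 0, 0.12, 0.1], [0, 0, 0, 0, 0, 0.15, 0.1], [0, 0, 0, 0, 0, 0.15, 0.1], [0, 0, 0, 0, 0, 0.15, 0.1]],
  ],
)

```text
clock: 9.37
eef_pos: [0.5733, 0.0673, 0.0425]
orientation: [[-0.244, 0.97, -0.0], [0.97, 0.244, -0.0], [-0.0, -0.0, -1.0]]
wrist_force: [0.3, 0.5, -1.6]
gripper_width: 0.0251
```

>>> move_arm(
  targets=[
    [[0, 0, 0, 0, 0, 0.03, 0.1], [0, 0, 0, 0, 0, 0.06, 0.1], [0, 0, 0, 0, 0, 0.08, 0.1], [0, 0, 0, 0, 0, 0.08, 0.1], [0, 0, 0, 0, 0, 0.08, 0.1]],
  ],
)

```text
clock: 9.78
eef_pos: [0.5736, 0.0674, 0.0421]
orientation: [[-0.244, 0.97, 0.001], [0.97, 0.244, 0.0], [-0.0, 0.001, -1.0]]
wrist_force: [0.3, -0.0, 0.6]
gripper_width: 0.0248
```

>>> move_arm(
  targets=[
    [[0, 0, 0, 0, 0, 0.02, 0.1], [0, 0, 0, 0, 0, 0.04, 0.1], [0, 0, 0, 0, 0, 0.04, 0.1], [0, 0, 0, 0, 0, 0.04, 0.1]],
  ],
)

```text
clock: 10.12
eef_pos: [0.5736, 0.0674, 0.042]
orientation: [[-0.244, 0.97, 0.001], [0.97, 0.244, 0.0], [-0.0, 0.001, -1.0]]
wrist_force: [-1.9, 0.3, 5.0]
gripper_width: 0.0252
```

```bash
python3 -c "
from mv import *
plan([.5723,.0699,.0413],.249)"
```

```text
t 10.12 pos [0.5736 0.0674 0.042 ] yang 0.2466 F [-1.92  0.34  5.03] w 0.0252
turn [ 0.03  0.01 -0.14] shift [ 0.277 -0.069  0.067]
```

>>> move_arm(
  targets=[
    [[0, 0, 0, 0, 0, 0, 0.3], [0, 0, 0, 0, 0, 0, 0.35], [0, 0, 0, 0, 0, 0, 0.4], [0, 0, 0, 0, 0, 0, 0.5], [0, 0, 0, 0, 0, 0, 0.6], [0, 0, 0, 0, 0, 0, 0.6], [0, 0, 0, 0, 0, 0, 0.6], [0, 0, 0, 0, 0, 0, 0.6]],
  ],
  grip_force=10,
)

```text
clock: 10.78
eef_pos: [0.5733, 0.0673, 0.0414]
orientation: [[-0.244, 0.97, -0.0], [0.97, 0.244, -0.0], [-0.0, -0.0, -1.0]]
wrist_force: [0.6, -0.1, 0.8]
gripper_width: 0.0555
```

```bash
python3 -c "
from mv import *
plan([.5723,.0699,.0413],.249)
c=cam('wrist');cv2.imwrite('pics/w9.png',c['image']);c=cam('side');crop(c,270,130,100,90,6,'pics/s9.png')
c=cam('top');crop(c,170,160,135,65,5.9,'pics/t9.png')"
```

```text
t 10.78 pos [0.5733 0.0673 0.0414] yang 0.2465 F [ 0.59 -0.1   0.8 ] w 0.0555
turn [-0.    0.   -0.14] shift [ 0.275 -0.037  0.006]
```

View pics/w9.png

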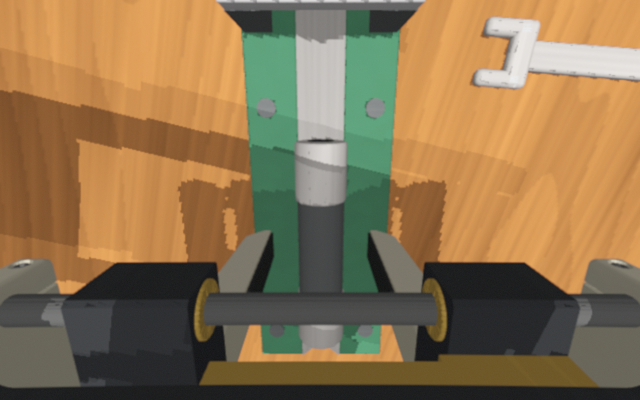

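View pics/s9.png

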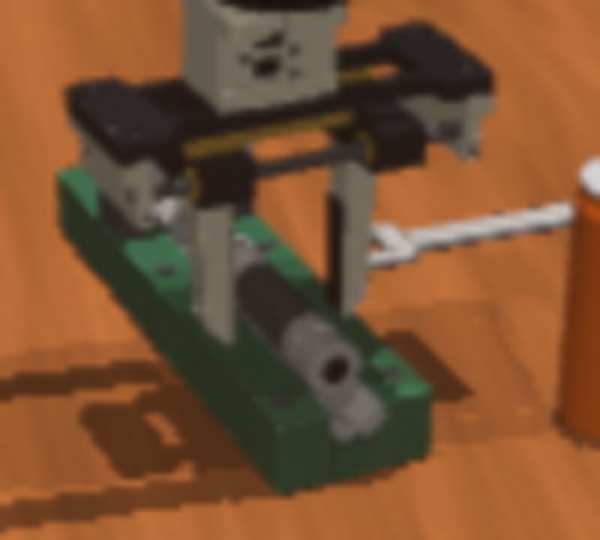

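The pin lies in the groove: in the wrist view it's centred at column 320 with its front end at row 140. The side view shows it seated and level. Now I'll lift away, go behind its rear end and shut the fingers to use as a pusher.

>>> move_arm(
  targets=[
    [[0, 0, 0, 0, 0, -1, 0.6], [0, 0, 0, 0, 0, -3.5, 0.6], [0, 0, 0, 0, 0, -6, 0.6], [0, 0, 0, -3, 0, -6.5, 0.3], [0, 0, 0, -6, 0, -6.5, 0], [0, 0, 0, -8.5, 0, -6.5, 0], [0, 0, 0, -8.5, 0, -6.5, 0], [0, 0, 0, -8.5, 0, -6.5, 0]],
  ],
)

```text
clock: 11.6
eef_pos: [0.5945, -0.0163, 0.1072]
orientation: [[-0.242, 0.97, 0.001], [0.97, 0.242, -0.0], [-0.0, 0.001, -1.0]]
wrist_force: [-0.6, -1.0, -0.3]
gripper_width: 0.0271
```

>>> move_arm(
  targets=[
    [[0, 0, 0, 0, 0, 0, 0], [0, 0, 0, 0, 0, 0, 0], [0, 0, 0, 0, 0, 0, 0], [0, 0, 0, 0, 0, 0, 0], [0, 0, 0, 0, 0, 0, 0], [0, 0, 0, 0, 0, 0, 0]],
  ],
)

```text
clock: 12.1
eef_pos: [0.594, -0.0146, 0.1064]
orientation: [[-0.245, 0.97, -0.0], [0.97, 0.245, 0.0], [0.0, -0.0, -1.0]]
wrist_force: [-0.8, -0.2, -0.3]
gripper_width: 0.0007
```

```bash
python3 -c "
from mv import *
P=np.array([.5575,.128])-.148*np.array([-.2464,.969]);print(P)
plan([P[0],P[1],.042],.2465)
c=cam('wrist');cv2.imwrite('pics/w10.png',c['image']);np.save('w10.npy',c,allow_pickle=True);c=cam('side');crop(c,270,130,100,90,6,'pics/s10.png')"
```

```text
[ 0.5939672 -0.015412 ]
t 12.1 pos [ 0.594  -0.0146  0.1064] yang 0.2472 F [-0.8  -0.24 -0.32] w 0.0007
turn [-0.   -0.    0.04] shift [-0.077 -0.024  6.439]
```

View pics/w10.png

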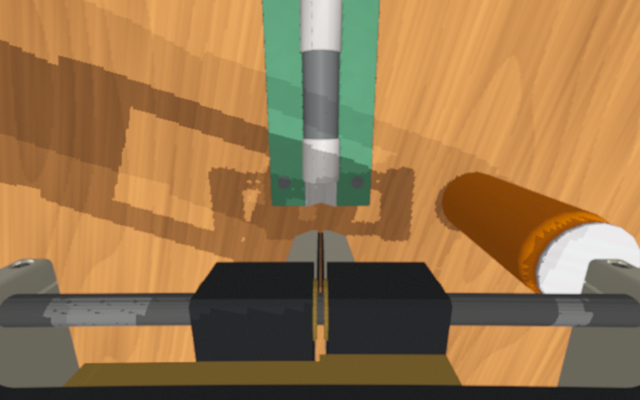

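View pics/s10.png

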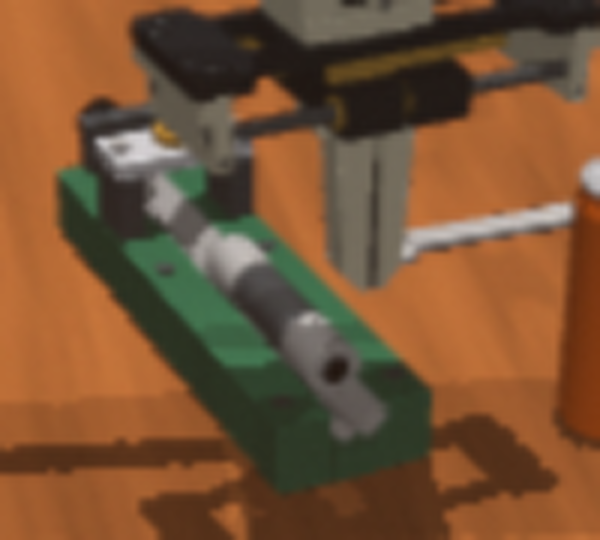

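```bash
python3 -c "
from mv import *
c=np.load('w10.npy',allow_pickle=True).item()
s=r.observe();R=np.array(s['orientation']);p=np.array(s['eef_pos'])
q=unproj(c,[(538,262),(588,222)],.13);print(q.round(4),((q-p)@R).round(4))
q=unproj(c,[(455,197)],.0);print(q.round(4),((q-p)@R).round(4))
# pin rear end row ~205 hidden groove? band edges
q=unproj(c,[(321,51),(321,138)],.059);print(q.round(4),((q-p)@R).round(4))"
```

```text
[[0.7013 0.0144 0.13  ]
 [0.7152 0.0404 0.13  ]] [[ 0.0021  0.1111 -0.0236]
 [ 0.024   0.131  -0.0236]]
[[0.715  0.0157 0.    ]] [[1.000e-04 1.247e-01 1.064e-01]]
[[0.5665 0.0954 0.059 ]
 [0.5798 0.0425 0.059 ]] [[0.1136 0.0002 0.0474]
 [0.0591 0.0002 0.0474]]
```

>>> move_arm(
  targets=[
    [[0, 0, 0, 0, 0, 2, 0], [0, 0, 0, 0, 0, 4, 0], [0, 0, 0, 0, 0, 5.5, 0], [0, 0, 0, 0, 0, 6.2, 0], [0, 0, 0, 0, 0, 6.4, 0], [0, 0, 0, 0, 0, 6.4, 0], [0, 0, 0, 0, 0, 6.4, 0], [0, 0, 0, 0, 0, 6.4, 0]],
  ],
)

```text
clock: 12.87
eef_pos: [0.5952, -0.0152, 0.0438]
orientation: [[-0.244, 0.97, 0.002], [0.97, 0.244, -0.0], [-0.001, 0.002, -1.0]]
wrist_force: [1.1, -0.0, 0.0]
gripper_width: 0.0007
```

>>> move_arm(
  targets=[
    [[0, 0, 0, 0, 0, 0, 0], [0, 0, 0, 0, 0, 0, 0], [0, 0, 0, 0, 0, 0, 0], [0, 0, 0, 0, 0, 0, 0]],
  ],
)

```text
clock: 13.2
eef_pos: [0.5943, -0.0151, 0.0427]
orientation: [[-0.244, 0.97, 0.0], [0.97, 0.244, -0.0], [-0.0, 0.0, -1.0]]
wrist_force: [-0.4, 0.5, -0.7]
gripper_width: 0.0006
```

```bash
python3 -c "
from mv import *
s=r.observe()
plan([.594,-.0154,.042],.2465)
c=cam('wrist');cv2.imwrite('pics/w11.png',c['image']);c=cam('side');crop(c,270,130,110,90,6,'pics/s11.png')"
```

```text
t 13.2 pos [ 0.5943 -0.0151  0.0427] yang 0.2465 F [-0.44  0.48 -0.67] w 0.0006
turn [0.02 0.01 0.  ] shift [-0.022 -0.032  0.069]
```

View pics/w11.png

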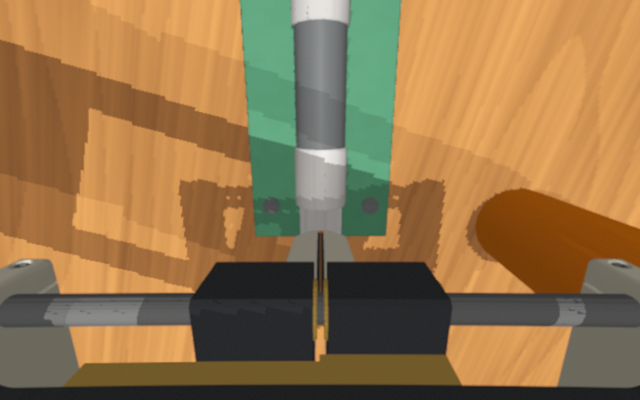

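View pics/s11.png

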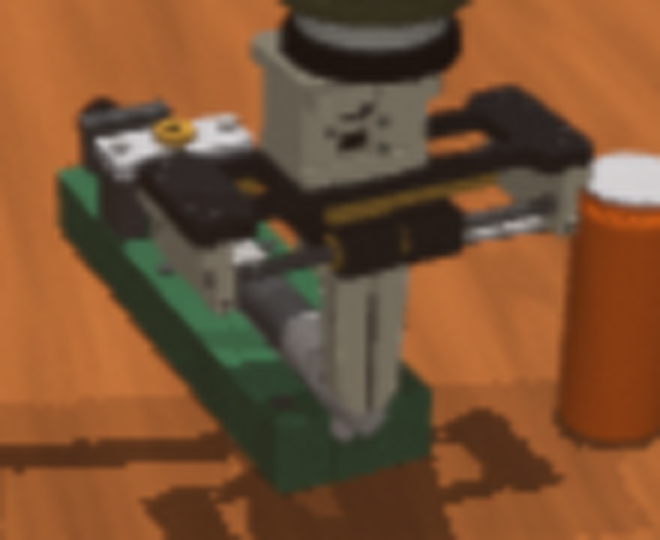

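>>> move_arm(
  targets=[
    [[0, 0, 0, 0.4, 0, 0.03, 0], [0, 0, 0, 0.9, 0, 0.06, 0], [0, 0, 0, 1.3, 0, 0.06, 0], [0, 0, 0, 1.6, 0, 0.06, 0], [0, 0, 0, 1.8, 0, 0.06, 0], [0, 0, 0, 2.0, 0, 0.06, 0], [0, 0, 0, 2.2, 0, 0.06, 0], [0, 0, 0, 2.4, 0, 0.06, 0]],
  ],
)

```text
clock: 13.97
eef_pos: [0.5882, 0.0082, 0.0418]
orientation: [[-0.244, 0.97, 0.0], [0.97, 0.244, -0.0], [-0.0, -0.0, -1.0]]
wrist_force: [0.6, -1.5, -0.8]
gripper_width: 0.0009
```

>>> move_arm(
  targets=[
    [[0, 0, 0, 0.2, 0, 0, 0], [0, 0, 0, 0.4, 0, 0, 0], [0, 0, 0, 0.6, 0, 0, 0], [0, 0, 0, 0.8, 0, 0, 0], [0, 0, 0, 1.0, 0, 0, 0], [0, 0, 0, 1.2, 0, 0, 0], [0, 0, 0, 1.4, 0, 0, 0], [0, 0, 0, 1.6, 0, 0, 0]],
  ],
)

```text
clock: 14.63
eef_pos: [0.5842, 0.0239, 0.0418]
orientation: [[-0.244, 0.97, -0.0], [0.97, 0.244, -0.0], [-0.0, -0.0, -1.0]]
wrist_force: [-0.6, -2.2, -0.2]
gripper_width: 0.0005
```

```bash
cat > st.py <<'E'
from mv import *
s=r.observe();R=np.array(s["orientation"]);p=np.array(s["eef_pos"]);x=np.array([-.2464,.969,0])
y=(p[:2]-[.5575,.128])@x[:2]; l=(p[:2]-[.5575,.128])@[.969,.2464]
print("t",round(s["clock"],2),"jig y",round(y*1000,2),"lat",round(l*1000,2),"z",round(p[2]*1000,2),"push",round(-float(np.array(s["wrist_force"])@x),2),"F",np.round(s["wrist_force"],2),"yang",round(float(np.arctan2(R[1,1],R[0,1])),4))
E
python3 st.py; python3 -c "
from h import *
c=cam('wrist');cv2.imwrite('pics/w12.png',c['image'])"
```

```text
t 14.63 jig y -107.48 lat 0.26 z 41.79 push 1.95 F [-0.58 -2.16 -0.17] yang 0.2465
```

View pics/w12.png

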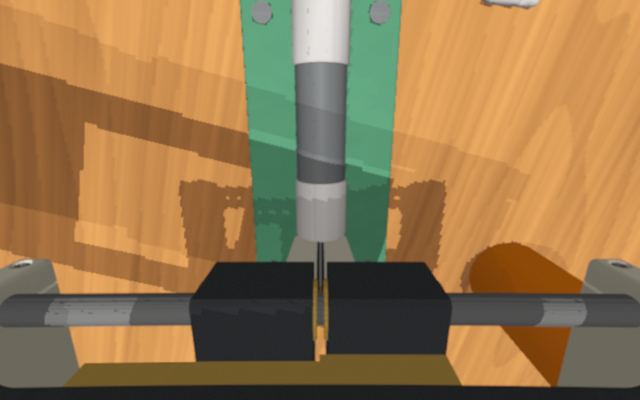

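```bash
python3 -c "
from mv import *
s=r.observe();R=np.array(s['orientation']);p=np.array(s['eef_pos'])
c=cam('wrist')
q=unproj(c,[(321,62),(321,183)],.059);print(((q-p)@R).round(4))"
```

```text
[[ 0.0978  0.     -0.0172]
 [ 0.0421  0.     -0.0172]]
```

>>> move_arm(
  targets=[
    [[0, 0, 0, 0.25, 0, 0, 0], [0, 0, 0, 0.5, 0, 0, 0], [0, 0, 0, 0.75, 0, 0, 0], [0, 0, 0, 1.0, 0, 0, 0], [0, 0, 0, 1.25, 0, 0, 0], [0, 0, 0, 1.5, 0, 0, 0], [0, 0, 0, 1.75, 0, 0, 0], [0, 0, 0, 2.0, 0, 0, 0]],
  ],
)

```text
clock: 15.4
eef_pos: [0.5794, 0.0434, 0.0418]
orientation: [[-0.244, 0.97, 0.0], [0.97, 0.244, -0.0], [-0.0, 0.0, -1.0]]
wrist_force: [-0.1, -1.8, -0.3]
gripper_width: 0.0005
```

```bash
python3 st.py
```

```text
t 15.4 jig y -87.42 lat 0.37 z 41.82 push 1.74 F [-0.13 -1.83 -0.31] yang 0.2466
```

>>> move_arm(
  targets=[
    [[0, 0, 0, 0.25, 0, 0, 0], [0, 0, 0, 0.5, 0, 0, 0], [0, 0, 0, 0.75, 0, 0, 0], [0, 0, 0, 1.0, 0, 0, 0], [0, 0, 0, 1.25, 0, 0, 0], [0, 0, 0, 1.5, 0, 0, 0], [0, 0, 0, 1.75, 0, 0, 0], [0, 0, 0, 2.0, 0, 0, 0]],
  ],
)

```text
clock: 16.07
eef_pos: [0.5745, 0.0627, 0.0418]
orientation: [[-0.244, 0.97, 0.0], [0.97, 0.244, -0.0], [-0.0, 0.0, -1.0]]
wrist_force: [0.2, -2.4, 0.5]
gripper_width: 0.0003
```

```bash
python3 st.py; python3 -c "
from h import *
c=cam('wrist');cv2.imwrite('pics/w13.png',c['image']);c=cam('top');crop(c,170,160,135,65,5.9,'pics/t13.png')"
```

```text
t 16.07 jig y -67.45 lat 0.41 z 41.83 push 2.32 F [ 0.15 -2.35  0.49] yang 0.2465
```

View pics/w13.png

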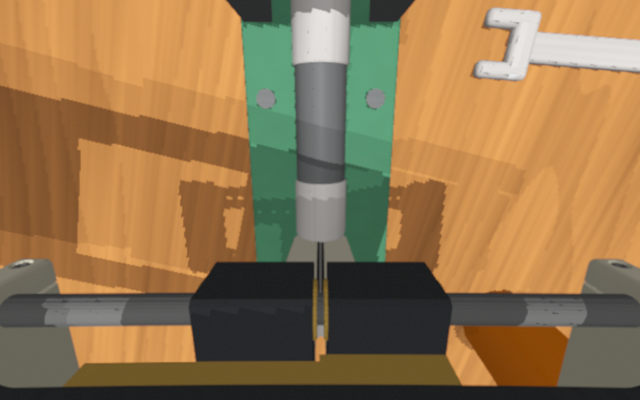

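View pics/t13.png

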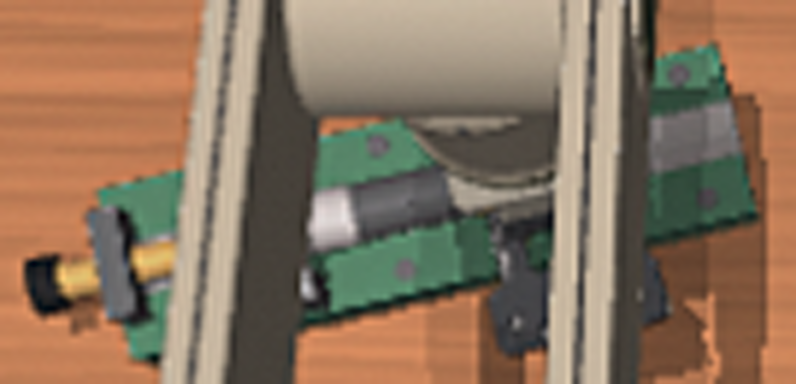

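```bash
python3 -c "
from h import *
c=cam('top')
t=lambda x,y:(x/5.9+170-.4,y/5.9+160-.4)
for z,p in [(.0458,t(189,254)),(.088,t(256,218)),(.0458,t(132,266)),(.0458,t(350,217)),(.06,t(330,215))]:
    q=unproj(c,[p],z)[0]; print((q[:2]-[.5575,.128])@[-.2464,.969])"
```

```text
0.10843630395560529
0.06813779591726721
0.1346343192510681
0.03421657241166073
0.040646147661812626
```

>>> move_arm(
  targets=[
    [[0, 0, 0, 0.25, 0, 0, 0], [0, 0, 0, 0.5, 0, 0, 0], [0, 0, 0, 0.75, 0, 0, 0], [0, 0, 0, 1.0, 0, 0, 0], [0, 0, 0, 1.25, 0, 0, 0], [0, 0, 0, 1.5, 0, 0, 0], [0, 0, 0, 1.75, 0, 0, 0], [0, 0, 0, 2.0, 0, 0, 0]],
  ],
)

```text
clock: 16.88
eef_pos: [0.5695, 0.0822, 0.0417]
orientation: [[-0.244, 0.97, -0.0], [0.97, 0.244, 0.0], [0.0, -0.0, -1.0]]
wrist_force: [-0.2, -2.0, -0.5]
gripper_width: 0.0008
```

```bash
python3 st.py
```

```text
t 16.88 jig y -47.37 lat 0.33 z 41.74 push 1.93 F [-0.15 -2.03 -0.51] yang 0.2466
```

>>> move_arm(
  targets=[
    [[0, 0, 0, 0.15, 0, 0, 0], [0, 0, 0, 0.3, 0, 0, 0], [0, 0, 0, 0.45, 0, 0, 0], [0, 0, 0, 0.6, 0, 0, 0], [0, 0, 0, 0.75, 0, 0, 0], [0, 0, 0, 0.9, 0, 0, 0], [0, 0, 0, 1.05, 0, 0, 0], [0, 0, 0, 1.2, 0, 0, 0]],
  ],
)

```text
clock: 17.55
eef_pos: [0.5666, 0.0936, 0.0417]
orientation: [[-0.244, 0.97, -0.0], [0.97, 0.244, -0.0], [0.0, -0.0, -1.0]]
wrist_force: [0.2, -1.6, -0.3]
gripper_width: 0.0007
```

```bash
python3 st.py
```

```text
t 17.55 jig y -35.56 lat 0.39 z 41.75 push 1.62 F [ 0.17 -1.63 -0.31] yang 0.2465
```

>>> move_arm(
  targets=[
    [[0, 0, 0, 0.04, 0, 0, 0], [0, 0, 0, 0.08, 0, 0, 0], [0, 0, 0, 0.12, 0, 0, 0], [0, 0, 0, 0.16, 0, 0, 0], [0, 0, 0, 0.2, 0, 0, 0], [0, 0, 0, 0.24, 0, 0, 0], [0, 0, 0, 0.28, 0, 0, 0], [0, 0, 0, 0.32, 0, 0, 0]],
  ],
)

```text
clock: 18.22
eef_pos: [0.5659, 0.0966, 0.0418]
orientation: [[-0.244, 0.97, -0.0], [0.97, 0.244, -0.0], [-0.0, -0.0, -1.0]]
wrist_force: [0.7, -2.5, -0.4]
gripper_width: 0.0001
```

```bash
python3 st.py
```

```text
t 18.22 jig y -32.49 lat 0.45 z 41.78 push 2.64 F [ 0.69 -2.54 -0.44] yang 0.2465
```

>>> move_arm(
  targets=[
    [[0, 0, 0, 0.02, 0, 0, 0], [0, 0, 0, 0.04, 0, 0, 0], [0, 0, 0, 0.06, 0, 0, 0], [0, 0, 0, 0.08, 0, 0, 0]],
  ],
)

```text
clock: 18.55
eef_pos: [0.5657, 0.0974, 0.0418]
orientation: [[-0.244, 0.97, -0.0], [0.97, 0.244, -0.0], [-0.0, -0.0, -1.0]]
wrist_force: [-0.9, -2.4, 0.8]
gripper_width: 0.0005
```

>>> move_arm(
  targets=[
    [[0, 0, 0, 0.02, 0, 0, 0], [0, 0, 0, 0.04, 0, 0, 0], [0, 0, 0, 0.06, 0, 0, 0], [0, 0, 0, 0.08, 0, 0, 0]],
  ],
)

```text
clock: 18.88
eef_pos: [0.5656, 0.0982, 0.0418]
orientation: [[-0.244, 0.97, -0.0], [0.97, 0.244, -0.0], [-0.0, -0.0, -1.0]]
wrist_force: [0.0, -2.9, 0.1]
gripper_width: 0.0004
```

>>> move_arm(
  targets=[
    [[0, 0, 0, 0.02, 0, 0, 0], [0, 0, 0, 0.04, 0, 0, 0], [0, 0, 0, 0.06, 0, 0, 0], [0, 0, 0, 0.08, 0, 0, 0]],
  ],
)

```text
clock: 19.22
eef_pos: [0.5654, 0.099, 0.0418]
orientation: [[-0.244, 0.97, 0.0], [0.97, 0.244, -0.0], [-0.0, 0.0, -1.0]]
wrist_force: [0.1, -3.2, -0.0]
gripper_width: 0.0006
```

>>> move_arm(
  targets=[
    [[0, 0, 0, 0.015, 0, 0, 0], [0, 0, 0, 0.03, 0, 0, 0], [0, 0, 0, 0.045, 0, 0, 0], [0, 0, 0, 0.06, 0, 0, 0]],
  ],
)

```text
clock: 19.55
eef_pos: [0.5652, 0.0995, 0.0418]
orientation: [[-0.244, 0.97, -0.0], [0.97, 0.244, -0.0], [-0.0, -0.0, -1.0]]
wrist_force: [-1.3, -1.9, 1.7]
gripper_width: 0.0004
```

>>> move_arm(
  targets=[
    [[0, 0, 0, 0.02, 0, 0, 0], [0, 0, 0, 0.04, 0, 0, 0], [0, 0, 0, 0.06, 0, 0, 0], [0, 0, 0, 0.08, 0, 0, 0]],
  ],
)

```text
clock: 19.88
eef_pos: [0.565, 0.1003, 0.0418]
orientation: [[-0.244, 0.97, -0.0], [0.97, 0.244, -0.0], [-0.0, -0.0, -1.0]]
wrist_force: [-0.7, -3.0, -0.3]
gripper_width: 0.0009
```

>>> move_arm(
  targets=[
    [[0, 0, 0, 0.02, 0, 0, 0], [0, 0, 0, 0.04, 0, 0, 0], [0, 0, 0, 0.06, 0, 0, 0], [0, 0, 0, 0.08, 0, 0, 0]],
  ],
)

```text
clock: 20.22
eef_pos: [0.5648, 0.1011, 0.0418]
orientation: [[-0.244, 0.97, 0.0], [0.97, 0.244, -0.0], [-0.0, 0.0, -1.0]]
wrist_force: [-0.8, -3.3, -0.1]
gripper_width: 0.0002
```

>>> move_arm(
  targets=[
    [[0, 0, 0, 0.02, 0, 0, 0], [0, 0, 0, 0.04, 0, 0, 0], [0, 0, 0, 0.06, 0, 0, 0], [0, 0, 0, 0.08, 0, 0, 0]],
  ],
)

```text
clock: 20.55
eef_pos: [0.5646, 0.1019, 0.0418]
orientation: [[-0.244, 0.97, -0.0], [0.97, 0.244, -0.0], [-0.0, -0.0, -1.0]]
wrist_force: [-0.7, -2.3, 0.8]
gripper_width: 0.0007
```

>>> move_arm(
  targets=[
    [[0, 0, 0, 0.02, 0, 0, 0], [0, 0, 0, 0.04, 0, 0, 0], [0, 0, 0, 0.06, 0, 0, 0], [0, 0, 0, 0.08, 0, 0, 0]],
  ],
)

```text
clock: 20.88
eef_pos: [0.5644, 0.1027, 0.0418]
orientation: [[-0.244, 0.97, -0.0], [0.97, 0.244, -0.0], [-0.0, -0.0, -1.0]]
wrist_force: [-1.4, -2.2, 0.2]
gripper_width: 0.0005
```

>>> move_arm(
  targets=[
    [[0, 0, 0, 0.02, 0, 0, 0], [0, 0, 0, 0.04, 0, 0, 0], [0, 0, 0, 0.06, 0, 0, 0], [0, 0, 0, 0.08, 0, 0, 0]],
  ],
)

```text
clock: 21.22
eef_pos: [0.5642, 0.1034, 0.0418]
orientation: [[-0.244, 0.97, -0.0], [0.97, 0.244, -0.0], [0.0, -0.0, -1.0]]
wrist_force: [-0.3, -2.8, 0.7]
gripper_width: 0.0003
```

>>> move_arm(
  targets=[
    [[0, 0, 0, 0.02, 0, 0, 0], [0, 0, 0, 0.04, 0, 0, 0], [0, 0, 0, 0.06, 0, 0, 0], [0, 0, 0, 0.08, 0, 0, 0]],
  ],
)

```text
clock: 21.55
eef_pos: [0.5641, 0.1042, 0.0418]
orientation: [[-0.244, 0.97, 0.0], [0.97, 0.244, -0.0], [-0.0, 0.0, -1.0]]
wrist_force: [-0.5, -1.7, 0.2]
gripper_width: 0.0007
```

>>> move_arm(
  targets=[
    [[0, 0, 0, 0.02, 0, 0, 0], [0, 0, 0, 0.04, 0, 0, 0], [0, 0, 0, 0.06, 0, 0, 0], [0, 0, 0, 0.08, 0, 0, 0]],
  ],
)

```text
clock: 21.88
eef_pos: [0.5638, 0.105, 0.0418]
orientation: [[-0.244, 0.97, -0.0], [0.97, 0.244, -0.0], [-0.0, -0.0, -1.0]]
wrist_force: [-0.5, -1.9, 1.0]
gripper_width: 0.0006
```

>>> move_arm(
  targets=[
    [[0, 0, 0, 0.02, 0, 0, 0], [0, 0, 0, 0.04, 0, 0, 0], [0, 0, 0, 0.06, 0, 0, 0], [0, 0, 0, 0.08, 0, 0, 0]],
  ],
)

```text
clock: 22.22
eef_pos: [0.5636, 0.1057, 0.0418]
orientation: [[-0.244, 0.97, -0.0], [0.97, 0.244, -0.0], [-0.0, -0.0, -1.0]]
wrist_force: [0.4, -2.3, -0.0]
gripper_width: 0.0001
```

>>> move_arm(
  targets=[
    [[0, 0, 0, 0.02, 0, 0, 0], [0, 0, 0, 0.04, 0, 0, 0], [0, 0, 0, 0.06, 0, 0, 0], [0, 0, 0, 0.08, 0, 0, 0]],
  ],
)

```text
clock: 22.55
eef_pos: [0.5635, 0.1065, 0.0418]
orientation: [[-0.244, 0.97, 0.0], [0.97, 0.244, -0.0], [-0.0, 0.0, -1.0]]
wrist_force: [-0.6, -3.1, 0.4]
gripper_width: 0.0003
```

```bash
python3 st.py; python3 -c "
from h import *
c=cam('top');crop(c,170,160,135,65,5.9,'pics/t14.png');c=cam('wrist');cv2.imwrite('pics/w14.png',c['image'])"
```

```text
t 22.55 jig y -22.28 lat 0.49 z 41.8 push 2.91 F [-0.58 -3.15  0.41] yang 0.2465
```

View pics/t14.png

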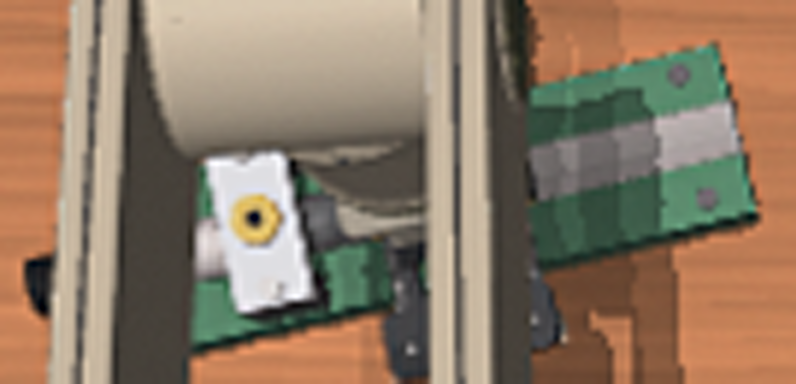

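The pin's front now shows beyond the bridge plate at about (210,250) in the crop, near the stop. I'll keep on in small steps.

>>> move_arm(
  targets=[
    [[0, 0, 0, 0.02, 0, 0, 0], [0, 0, 0, 0.04, 0, 0, 0], [0, 0, 0, 0.06, 0, 0, 0], [0, 0, 0, 0.06, 0, 0, 0]],
  ],
)

```text
clock: 22.98
eef_pos: [0.5633, 0.1071, 0.0418]
orientation: [[-0.244, 0.97, -0.0], [0.97, 0.244, -0.0], [-0.0, -0.0, -1.0]]
wrist_force: [-0.7, -3.3, 1.2]
gripper_width: 0.0002
```

>>> move_arm(
  targets=[
    [[0, 0, 0, 0.02, 0, 0, 0], [0, 0, 0, 0.04, 0, 0, 0], [0, 0, 0, 0.06, 0, 0, 0], [0, 0, 0, 0.06, 0, 0, 0]],
  ],
)

```text
clock: 23.32
eef_pos: [0.5632, 0.1074, 0.0418]
orientation: [[-0.244, 0.97, 0.0], [0.97, 0.244, -0.0], [-0.0, -0.0, -1.0]]
wrist_force: [-0.3, -4.8, 0.6]
gripper_width: 0.0006
```

>>> move_arm(
  targets=[
    [[0, 0, 0, 0.01, 0, 0, 0], [0, 0, 0, 0.02, 0, 0, 0], [0, 0, 0, 0.02, 0, 0, 0]],
  ],
)

```text
clock: 23.57
eef_pos: [0.5632, 0.1074, 0.0418]
orientation: [[-0.244, 0.97, 0.0], [0.97, 0.244, -0.001], [-0.001, 0.0, -1.0]]
wrist_force: [-0.1, -5.5, -0.6]
gripper_width: -0.0
```

```bash
python3 st.py
```

```text
t 23.57 jig y -21.33 lat 0.51 z 41.81 push 5.3 F [-0.05 -5.48 -0.56] yang 0.2464
```

>>> move_arm(
  targets=[
    [[0, 0, 0, 0.01, 0, 0, 0], [0, 0, 0, 0.02, 0, 0, 0], [0, 0, 0, 0.02, 0, 0, 0]],
  ],
)

```text
clock: 23.82
eef_pos: [0.5633, 0.1075, 0.0418]
orientation: [[-0.244, 0.97, 0.0], [0.97, 0.244, -0.001], [-0.001, 0.0, -1.0]]
wrist_force: [-0.4, -7.2, 0.3]
gripper_width: 0.0004
```

```bash
python3 st.py
```

```text
t 23.82 jig y -21.28 lat 0.53 z 41.85 push 6.91 F [-0.36 -7.22  0.32] yang 0.2464
```

>>> move_arm(
  targets=[
    [[0, 0, 0, 0.01, 0, 0, 0], [0, 0, 0, 0.02, 0, 0, 0], [0, 0, 0, 0.02, 0, 0, 0], [0, 0, 0, 0.02, 0, 0, 0]],
  ],
)

```text
clock: 24.15
eef_pos: [0.5633, 0.1075, 0.0418]
orientation: [[-0.244, 0.97, 0.0], [0.97, 0.244, -0.001], [-0.001, 0.0, -1.0]]
wrist_force: [-0.3, -6.8, -0.5]
gripper_width: 0.0009
```

```bash
python3 st.py
```

```text
t 24.15 jig y -21.25 lat 0.53 z 41.83 push 6.52 F [-0.25 -6.8  -0.54] yang 0.2463
```

```bash
cat > avg.py <<'E'
import sys
from mv import *
x=np.array([-.2464,.969,0]);L=[]
for i in range(int(sys.argv[1])):
    capture("side"); s=r.observe(); L.append(-float(np.array(s["wrist_force"])@x))
print("t",s["clock"],np.round(L,2),"mean",np.mean(L).round(2))
E
python3 avg.py 5
```

```text
t 24.4 [6.63 8.14 6.45 5.26 5.98] mean 6.49
```

>>> move_arm(
  targets=[
    [[0, 0, 0, 0.01, 0, 0, 0], [0, 0, 0, 0.02, 0, 0, 0], [0, 0, 0, 0.03, 0, 0, 0], [0, 0, 0, 0.04, 0, 0, 0]],
  ],
)

```text
clock: 24.73
eef_pos: [0.5633, 0.1076, 0.0419]
orientation: [[-0.244, 0.97, 0.001], [0.97, 0.244, -0.002], [-0.002, 0.0, -1.0]]
wrist_force: [0.4, -8.0, 0.4]
gripper_width: 0.0001
```

```bash
python3 avg.py 4
```

```text
t 24.9333 [7.92 7.75 7.55 8.66] mean 7.97
```

>>> move_arm(
  targets=[
    [[0, 0, 0, 0.02, 0, 0, 0], [0, 0, 0, 0.04, 0, 0, 0], [0, 0, 0, 0.06, 0, 0, 0], [0, 0, 0, 0.08, 0, 0, 0]],
  ],
)

```text
clock: 25.27
eef_pos: [0.5633, 0.1077, 0.0419]
orientation: [[-0.244, 0.97, 0.001], [0.97, 0.244, -0.002], [-0.003, 0.0, -1.0]]
wrist_force: [1.6, -11.3, 0.6]
gripper_width: 0.0004
```

```bash
python3 avg.py 4
```

```text
t 25.4667 [11.4  11.18 11.33 11.18] mean 11.27
```

>>> move_arm(
  targets=[
    [[0, 0, 0, 0.01, 0, 0, 0], [0, 0, 0, 0.02, 0, 0, 0], [0, 0, 0, 0.02, 0, 0, 0], [0, 0, 0, 0.02, 0, 0, 0], [0, 0, 0, 0.02, 0, 0, 0], [0, 0, 0, 0.02, 0, 0, 0]],
  ],
)

```text
clock: 25.97
eef_pos: [0.5633, 0.1077, 0.042]
orientation: [[-0.244, 0.97, 0.001], [0.97, 0.244, -0.003], [-0.003, 0.0, -1.0]]
wrist_force: [1.3, -11.7, 0.8]
gripper_width: 0.0004
```

```bash
python3 avg.py 16; python3 st.py; python3 -c "
from h import *
c=cam('wrist');cv2.imwrite('pics/w15.png',c['image'])"
```

```text
t 26.7667 [11.92 11.55 12.44 12.23 13.05 11.88 11.57 11.93 11.92 12.34 11.94 11.62
 12.74 11.12 10.58 12.15] mean 11.94
t 26.77 jig y -21.04 lat 0.62 z 41.94 push 12.15 F [  1.32 -12.2    0.55] yang 0.2461
```

View pics/w15.png

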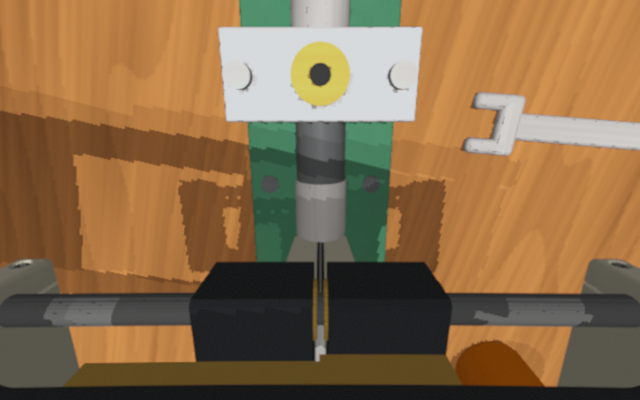

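The push held at about 12 N at the wrist for over a second. Taking off about 2.3 N of sliding friction leaves about 9.6 N on the stop. I'll back off slowly, rise and inspect.

>>> move_arm(
  targets=[
    [[0, 0, 0, -0.05, 0, 0, 0], [0, 0, 0, -0.15, 0, 0, 0], [0, 0, 0, -0.3, 0, 0, 0], [0, 0, 0, -0.6, 0, 0, 0], [0, 0, 0, -1.2, 0, 0, 0], [0, 0, 0, -2, 0, -0.5, 0], [0, 0, 0, -3, 0, -3, 0], [0, 0, 0, -3, 0, -6, 0]],
  ],
)

```text
clock: 27.48
eef_pos: [0.5682, 0.0786, 0.1001]
orientation: [[-0.243, 0.97, -0.005], [0.97, 0.243, -0.001], [0.001, -0.005, -1.0]]
wrist_force: [1.3, -0.1, 0.3]
gripper_width: 0.0008
```

>>> move_arm(
  targets=[
    [[0, 0, 0, 0, 0, -4, 0], [0, 0, 0, 2, 0, -8, 0], [0, 0, 0, 5, 0, -10, 0], [0, 0, 0, 8, 0, -10, 0], [0, 0, 0, 11, 0, -10, 0], [0, 0, 0, 11, 0, -10, 0], [0, 0, 0, 11, 0, -10, 0], [0, 0, 0, 11, 0, -10, 0]],
  ],
)

```text
clock: 28.15
eef_pos: [0.5433, 0.1866, 0.2018]
orientation: [[-0.244, 0.97, -0.0], [0.97, 0.244, -0.0], [-0.0, -0.0, -1.0]]
wrist_force: [0.4, -1.4, -0.5]
gripper_width: 0.0007
```

```bash
python3 st.py; python3 -c "
from h import *
c=cam('wrist');np.save('w16.npy',c,allow_pickle=True);cv2.imwrite('pics/w16.png',c['image']);c=cam('top');cv2.imwrite('pics/t16.png',c['image']);c=cam('side');crop(c,270,120,110,100,6,'pics/s16.png')"
```

```text
t 28.15 jig y 60.31 lat 0.66 z 201.8 push 1.43 F [ 0.4  -1.37 -0.52] yang 0.247
```

View pics/w16.png

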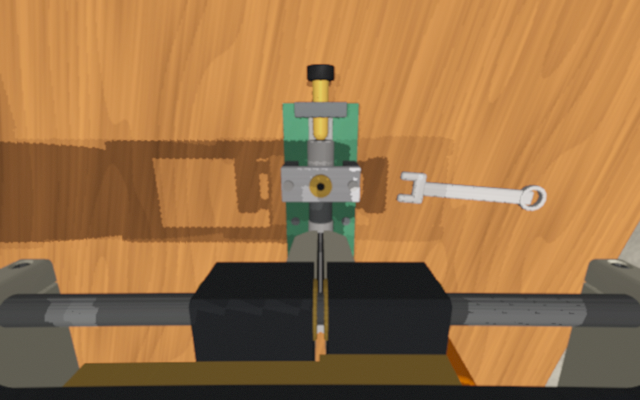

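View pics/s16.png

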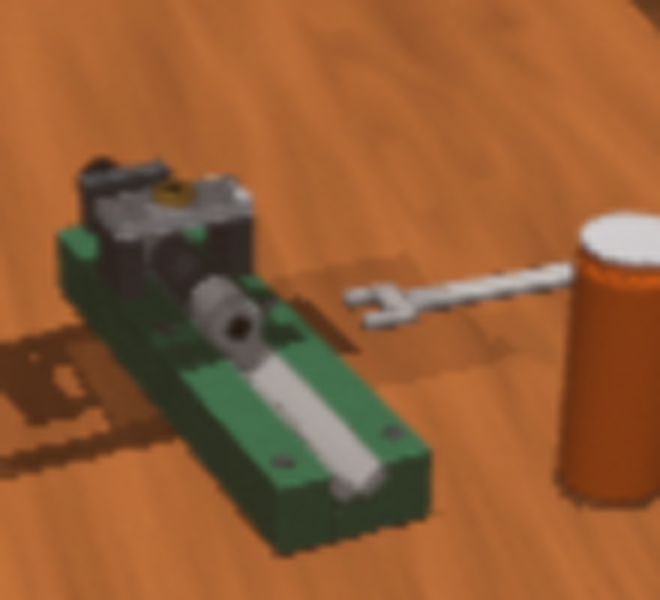

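```bash
python3 -c "
from h import *
c=np.load('w16.npy',allow_pickle=True).item();crop(c,275,55,95,140,4.2,'pics/w16c.png')"
```

```text
(no output)
```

View pics/w16c.png

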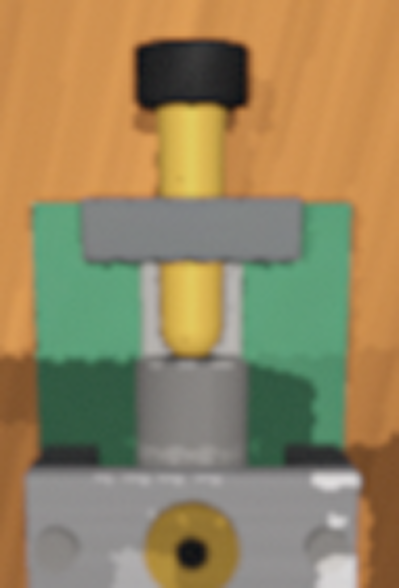

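View pics/t16.png

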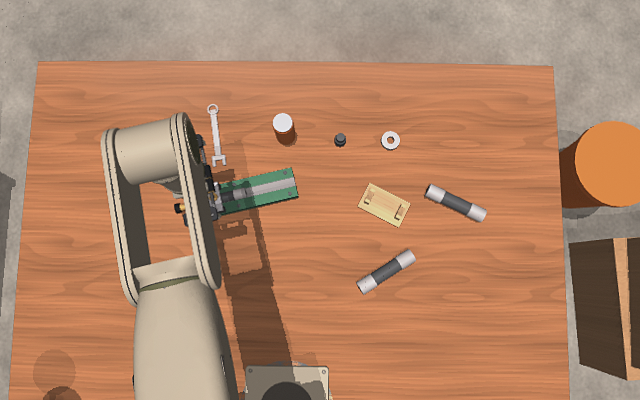

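The crop shows the brass tip touching the pin's end at (190,357), with the pin in line with the groove. The top view shows the bystanders where they started: spanner (215,135), can (283,125), socket (340,140) and bearing (391,140). Handing in.

```bash
python3 -c "
from workcell import job
print(job.finish_job())"
```

```text
the job is handed in; nothing more can be done
None
```

I moved the 120 mm pin from its rest to the jig's V-groove and slid it under the bridge until it came up against the brass stop. It was left there, released, and the job was handed in at about 28 s of the 70 s allowed.

- **Placing:** I gripped the pin by its middle and lowered it until it touched the groove, with about 7 N of contact force, before opening the fingers.
- **Sliding and seating:** I pushed it from behind with the shut fingers; sliding took about 2 to 3 N. The seating push averaged 11.9 N at the wrist for just over a second, with single readings from 10.6 to 13.1 N. That puts about 9.6 N on the stop; the force there was worked out, not measured directly.
- **Last pictures:** The pin's end touches the stop's tip with no visible gap. The pin lies in line with the groove, and the spanner, can, socket and bearing are where they started.
- **Disagreement:** The top and wrist cameras differed by about 2 mm on the sideways position of the groove. I went by the wrist camera, and the pin sat centred in the groove.

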